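# Scoop the frozen dumplings against the wall and tip them into the inspection crate

### The job

Take the flat steel scoop by its blue handle and push it along the counter so that the two hard-frozen dumplings run up against the steel wall under the lamp and onto the blade, lift both together on the scoop, and tip them gently from low down into the clear plastic crate. Then lay the scoop flat with its blade about the middle of its green mat and let go. Never touch the dumplings with the gripper, do not shift the crate, and leave everything else where it stands.

Things in the scene. Friction and masses are not known exactly. Their poses are not given: they have to be found in the camera images.
- scoop: flat steel scoop, 0.35 kg. Origin: under the middle of the blade's back edge; x points to the front lip, y across, z up. Blade flat, 140 mm long (x 0 to 140), 180 mm wide, 2 mm thick, the last 30 mm ground down to a thin lip, open at the front; side walls 24 mm high from x = 0 to 104 mm, inner width 174 mm; back wall 36 mm high. It starts flat on the green mat
- scoop_grip (a point): point to grip on the scoop's blue handle, 36 mm behind and 77 mm above the scoop's origin; axes as the scoop's. The handle is a straight bar, 24 mm wide (y), 22 mm thick, leaning back, away from the lip, 28 degrees from vertical; it runs on 26 mm beyond this point to its free end and 64 mm down to its foot. Grip across its width, fingers along the handle (gripper leaning back 28 degrees)
- bay: fixed steel wall, 280 mm wide, from 10 to 90 mm above the counter: the lip can slide into the gap beneath, up to 30 mm past the face. Origin: on the counter under the middle of its face; x points square into the wall (pushing direction); work side is -x. A lamp bar hangs 125 to 160 mm out from the face, 168 to 196 mm above the counter, 340 mm long, on posts and arms 140 to 160 mm either side of the middle: no room there for an upright gripper
- dumpling0_mid (a point): centre of a hard-frozen cream-coloured half-moon dumpling, about 70 by 40 mm and 33 mm high, 30 g, rounded underneath, slippery (friction about 0.25 on everything), this point 14 mm above the counter. The two start flat on the counter, 190 to 290 mm out from the wall's face, one 33 to 50 mm to each side of its middle line, hollow sides away from the wall
- dumpling1_mid (a point): centre of a hard-frozen cream-coloured half-moon dumpling, about 70 by 40 mm and 33 mm high, 30 g, rounded underneath, slippery (friction about 0.25 on everything), this point 14 mm above the counter. The two start flat on the counter, 190 to 290 mm out from the wall's face, one 33 to 50 mm to each side of its middle line, hollow sides away from the wall
- crate: clear plastic open crate with a pale blue floor, outside 220 mm (x) by 240 mm (y) by 70 mm high, walls and floor 4 mm, 0.9 kg, loose on the counter. Origin: centre of its underside, z up
- mat: thin green mat stuck flat on the counter (under 1 mm), 240 mm (its x) by 220 mm (its y). Origin: its centre, at counter height; its x points towards the wall
- scoop_mid (a point): middle of the underside of the scoop's blade, 70 mm ahead of the scoop's origin
- scoop_lip (a point): middle of the scoop's front lip at the underside, 140 mm ahead of the scoop's origin
- sanitiser: bystander: white bottle with blue cap and green label, 60 mm across, 170 mm tall; to be left alone; origin at the centre of its underside
- jar: bystander: amber glass jar with white lid, 68 mm across, 100 mm tall; to be left alone; origin at the centre of its underside
- bowl: bystander: steel bowl, 90 mm across, 45 mm tall; to be left alone; origin at the centre of its underside
- spatula: bystander: spatula lying flat on the counter; origin under its middle, its x axis runs along it to the blade; to be left alone
- dish: bystander: white dish, 84 mm across, 16 mm tall; to be left alone; origin at the centre of its underside
- timer: bystander: white kitchen timer, 60 by 75 by 30 mm; to be left alone; origin at the centre of its underside
Things that resemble listed ones, but are neither listed nor needed, are in the scene too. Leave any red look-alike of the part that bears dumpling0_mid alone. What is shaped like the part that bears dumpling1_mid but red is not meant.

How it is judged:
By the outcome, as a careful person would: the job done as asked, in the order asked, and still so for the second after the job is handed in, with the robot touching nothing.
It also fails if it takes over 72 s, if anything falls off the work surface, if the arm or the gripper's body presses on something with over 40 N, if the wrist force passes 120 N, or if a joint passes its speed limit or range.

### The arm

A 7-joint arm with a two-finger parallel gripper is mounted at the origin on the work surface. World frame = base frame: x ahead of the robot, y to its left, z up, the work surface at z = 0. Lengths are in m, angles in rad, forces in N, time in s.
With the tool pointing down it reaches from about 0.425 to 0.875 m from the base axis. Payload 4.7 kg.
Tool frame: the origin (TCP) lies midway between the tips of the shut fingers; the grasp point (between the pads) lies 19 mm behind it (env.pinch_z is the distance from the TCP to the grasp point, in m); z points along the fingers, y is the line along which they close (so a half turn about z gives the same grasp; the last joint's range is limited). The gripper opens to 87 mm and grips with 3 to 60 N. Pads are 19 mm wide; open, the fingers measure 117 mm over their backs; the gripper's body (75 mm by 190 mm) begins 51 mm behind the grasp point.
Start: joints at [1.333, 0.321, -0.07, 1.45, 0.023, 1.371, -0.057], TCP at [0.162, -0.63, 0.223] pointing down, gripper open.
Joint ranges: [-2.86, 2.86], [-0.3, 2.09], [-1.38, 1.24], [0.06, 2.45], [-1.56, 4.7], [0.09, 2.05], [-2.69, 2.69]. Speed limits (rad/s): [2.57, 2.57, 3.14, 3.14, 3.14, 3.14, 3.14].

### API

Orientations are given as a 3x3 rotation matrix whose columns are the frame's x, y, z axes.
In Python, from bench import env gives the robot as it stands.
- The arm moves only by the tool servo_tool, never from a script. Its argument "commands" is a list of rows, each a list of 6 numbers: the shift along the tool's x, y, z in cm, then the turn, a rotation vector about the tool's x, y, z in degrees. In form: [[x, y, z, wx, wy, wz], ...]. A call has exactly 5 rows; each row is the pose to reach, as a shift and turn from the pose commanded when the call began, along the tool's axes at that moment; what a row does not reach only later rows make up. A row lasts 1/10 s, in which the tool goes at most 50 mm and 8.59 degrees, less where a joint would pass 70% of its speed; a pose out of reach is approached as far as the arm can. A call with a gripper value outside its range is refused whole. "claw" is the opening, from 0 (shut) to 1 (fully open), set as the call begins (left out, the last holds). The fingers move at their own pace and stop on an object; the grip force is fixed at half the most. Time passes only in rows, so rows that repeat a pose let the fingers close, or fill a call up. It gives the time, the measured TCP pose, the force, the opening and the grip force at its end, in the units of the state.
- env.get_state(): the state, without advancing time (a new reading comes with each control period).
- env.capture(name): name is "scene" or "side" or "wrist"; returns the picture (420x560x3 uint8, red, green, blue); there is no depth.
- env.camera_model(name): a dict with "vertical_fov" (degrees; the focal length in pixels is half the picture's height over the tangent of half this angle, whatever the lens; pixels are square), "cx", "cy" (the principal point, pixels), "extrinsics" (4x4, takes a point from world to camera coordinates). Camera axes: x right, y down, z forward; pixel columns grow to the right and rows downward; lengths in m; the calibration is good to about 2 mm. The wrist camera is an equidistant fisheye: a pixel r from the principal point sees the ray r / f radians off the axis. A picture is of the moment at which its call begins: read the wrist's pose just before it. camera_model takes no time and is no camera call; for the wrist camera it gives the pose at the moment of the call.
- env.close_job(): hands the job in; it is judged then, once.
Trained networks look in the newest picture that a camera, given by its name, has taken for a name from the list of things; names that differ only in an ending like _2 or _b are one class to them, and where a whole thing is asked for, a point or a joint stands for the part that bears it (a point fixed in the world has none). Each returns a list of dicts, best first, with "confidence" (0 to 1); they miss things now and then, are a little off and sometimes report something else, mostly with a low value. They report only what shows in the picture. A call takes as long as a camera call. They do not tell look-alikes from the thing itself.
- env.outline_of(thing, camera): "mask" (420x560 bool, what is visible of it) and "bbox" ([left, top, right, bottom] in pixels, round what is visible of it).
- env.spot_point(thing, camera): "xy" ([column, row] in pixels: a listed point, or the origin of a listed thing).
The state is a dict: "time": time; "qpos": joint angles; "joint_vel": joint speeds; "joint_efforts": joint torques, N m; "tcp_pos": TCP position; "orientation": TCP orientation; "wrist_force": force on the tool from outside, world axes, zero at the start; "ft_torque": the same for the moment, N m; "grip_width": opening from 0.0 (shut) to 1.0 (fully open); "finger_force": force on a finger pad.
Only numpy, scipy, OpenCV 4.12 (cv2) and the standard library are available. Lean on these libraries where they do the work, as an engineer would, in place of code of your own. Each camera call takes 0.05 s, during which the arm holds its last target. There are 200 camera calls.

## Working session

There is one attempt and no reset: what is moved stays moved. The work goes in short steps, Python scripts to look and compute and a tool call to move; the robot and the scene stay as the last step left them, time stands still between calls to the robot, and variables do not carry over. Pictures are saved under pics/ and viewed, at most 10 in all, crops included, and the job is handed in when it is done.

Besides the shell and the picture viewer there is one more tool, called as name([rows], argument=value, ...), one row to a line, values as JSON. servo_tool: Moves the arm, as the interface text tells. Its arguments: {"type":"object","properties":{"commands":{"type":"array"},"claw":{"type":"number"}},"required":["commands"]}

```bash
mkdir -p pics; cat > h.py <<'E'
import numpy as np, cv2
from bench import env
def ray(cam,uv):
    m=env.camera_model(cam); f=210/np.tan(np.radians(m["vertical_fov"])/2)
    E=np.array(m["extrinsics"]); R=E[:3,:3]; c=-R.T@E[:3,3]
    d=np.array([(uv[0]-m["cx"])/f,(uv[1]-m["cy"])/f])
    if cam=="wrist":
        r=np.hypot(*d); v=np.r_[d/r*np.sin(r),np.cos(r)]
    else: v=np.r_[d,1]
    return c,R.T@v
def at(cam,uv,z):
    c,v=ray(cam,uv); return c+v*(z-c[2])/v[2]
def proj(cam,p):
    m=env.camera_model(cam); f=210/np.tan(np.radians(m["vertical_fov"])/2)
    E=np.array(m["extrinsics"]); q=E[:3,:3]@p+E[:3,3]
    return np.array([m["cx"]+f*q[0]/q[2],m["cy"]+f*q[1]/q[2]])
def two(a,b): # triangulate (cam,uv) x2
    (c1,v1),(c2,v2)=ray(*a),ray(*b); 
    A=np.c_[v1,-v2]; t=np.linalg.lstsq(A,c2-c1,rcond=None)[0]
    p,q=c1+t[0]*v1,c2+t[1]*v2; return (p+q)/2,np.linalg.norm(p-q)
E
cat > a.py <<'E'
from h import *
Z=dict(scoop=0,scoop_grip=.077,bay=0,dumpling0_mid=.014,dumpling1_mid=.014,crate=0,mat=0,scoop_mid=0,scoop_lip=0,jar=0,sanitiser=0)
for c in ["scene","side"]:
    im=env.capture(c); cv2.imwrite(f"pics/{c}0.png",im[...,::-1])
    for n,z in Z.items():
        for d in env.spot_point(n,c)[:4]:
            print(c,n,round(d["confidence"],2),np.round(d["xy"]),np.round(at(c,d["xy"],z)[:2],3))
s=env.get_state(); print(s["time"],s["tcp_pos"],np.round(s["orientation"],3))
E
python3 a.py; python3 -c "
import cv2,numpy as np
cv2.imwrite('pics/both0.png',cv2.imread('pics/scene0.png'))"
```

```text
scene scoop 0.9 [294. 201.] [0.485 0.152]
scene scoop_grip 0.85 [297. 171.] [0.474 0.188]
scene dumpling0_mid 0.8 [206. 363.] [ 0.575 -0.424]
scene dumpling0_mid 0.76 [123. 264.] [ 0.236 -0.282]
scene dumpling0_mid 0.62 [236. 247.] [ 0.449 -0.106]
scene dumpling1_mid 0.73 [290. 201.] [0.484 0.129]
scene dumpling1_mid 0.72 [279. 368.] [ 0.707 -0.368]
scene dumpling1_mid 0.62 [264. 261.] [ 0.536 -0.119]
scene dumpling1_mid 0.18 [201. 313.] [ 0.492 -0.323]
scene crate 0.82 [339. 175.] [0.548 0.332]
scene crate 0.66 [363. 294.] [ 0.782 -0.099]
scene scoop_mid 0.75 [278. 213.] [0.471 0.079]
scene scoop_lip 0.67 [268. 229.] [0.479 0.007]
scene jar 0.88 [384. 255.] [0.783 0.049]
scene sanitiser 0.74 [359. 295.] [ 0.774 -0.106]
scene sanitiser 0.44 [384. 254.] [0.781 0.053]
scene sanitiser 0.25 [347. 255.] [0.702 0.009]
side scoop 0.6 [263. 178.] [0.477 0.164]
side scoop_grip 0.57 [261. 152.] [0.477 0.179]
side bay 0.96 [301. 322.] [ 0.484 -0.308]
side dumpling0_mid 0.81 [275. 247.] [ 0.465 -0.112]
side dumpling0_mid 0.81 [362. 363.] [ 0.572 -0.42 ]
side dumpling0_mid 0.69 [169. 330.] [ 0.229 -0.283]
side dumpling1_mid 0.84 [308. 242.] [ 0.543 -0.111]
side dumpling1_mid 0.56 [423. 323.] [ 0.716 -0.366]
side crate 0.67 [275. 140.] [0.54  0.346]
side scoop_mid 0.97 [268. 199.] [0.476 0.074]
side scoop_lip 0.6 [355. 204.] [0.698 0.008]
side jar 0.95 [380. 189.] [0.78  0.051]
side sanitiser 0.7 [401. 229.] [ 0.779 -0.104]
side sanitiser 0.24 [308. 242.] [ 0.547 -0.099]
1.2 [ 0.16193888 -0.62952299  0.2225862 ] [[ 0.968  0.249 -0.   ]
 [ 0.249 -0.968 -0.   ]
 [-0.     0.    -1.   ]]
```

View pics/scene0.png

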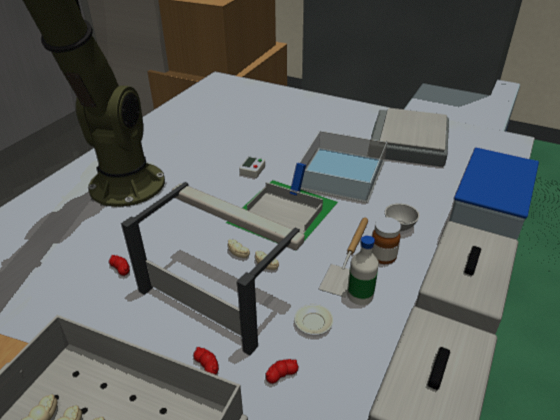

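View pics/side0.png

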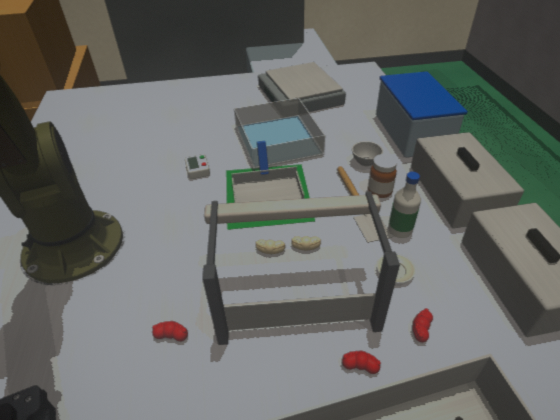

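Dumpling candidates: cream ones at side (270,247) and (308,242), red ones at (170,330), (362,362), (423,325), and cream ones inside the tray at scene (40,410). The two cream ones in front of the wall fit (cream, ~195 mm out). I'll confirm in an enlarged crop.

```bash
cat > b.py <<'E'
from h import *
im=cv2.imread("pics/side0.png")[110:350,190:440]
cv2.imwrite("pics/c1.png",cv2.resize(im,None,fx=2.4,fy=2.4,interpolation=cv2.INTER_CUBIC))
for c in ["scene","side"]:
    env.capture(c)
    for n in ["bay","mat","crate","scoop","dumpling0_mid"]:
        for d in env.outline_of(n,c)[:4]:
            m=d["mask"].astype(np.uint8)
            k=max(cv2.findContours(m,0,2)[0],key=cv2.contourArea)
            p=cv2.approxPolyDP(k,2.5,True)[:,0]
            print(c,n,round(d["confidence"],2),m.sum(),np.round(d["bbox"]),"\n  ",p.tolist() if n!="dumpling0_mid" else k[:,0].mean(0))
        
E
python3 b.py
```

```text
scene bay 0.71 7956 [122. 182. 304. 354.] 
   [[180, 184], [139, 215], [121, 224], [138, 290], [144, 294], [155, 287], [241, 337], [242, 351], [249, 355], [257, 346], [254, 279], [285, 247], [297, 249], [303, 237], [296, 228], [287, 228], [194, 190], [186, 183]]
scene mat 0.98 567 [225. 181. 339. 239.] 
   [[301, 190], [323, 200], [321, 211], [304, 232], [306, 238], [336, 202]]
scene crate 0.59 4636 [300. 130. 389. 202.] 
   [[319, 131], [300, 160], [306, 166], [301, 189], [367, 203], [384, 161], [386, 143]]
scene scoop 0.7 2563 [245. 165. 326. 231.] 
   [[297, 164], [288, 189], [266, 183], [248, 203], [247, 209], [303, 232], [321, 210], [322, 200], [299, 192], [304, 165]]
scene scoop 0.41 962 [318. 218. 367. 295.] 
   [[330, 265], [319, 288], [344, 296], [347, 270]]
scene dumpling0_mid 0.77 294 [226. 240. 249. 258.] 
   [238.56 249.76]
scene dumpling0_mid 0.69 300 [109. 258. 132. 277.] 
   [118.78125 264.09375]
scene dumpling0_mid 0.58 440 [192. 349. 218. 375.] 
   [208.46341463 360.80487805]
scene dumpling0_mid 0.56 655 [386. 203. 420. 234.] 
   [402.14814815 216.77777778]
side bay
[... 354 characters left out ...]
 228], [312, 221]]
side mat 0.29 2362 [231. 143. 304. 202.] 
   [[232, 174], [236, 202], [303, 196], [295, 166], [268, 167], [264, 141], [257, 142], [259, 168]]
side crate 0.93 4395 [231. 101. 323. 168.] 
   [[297, 98], [234, 109], [236, 128], [254, 167], [257, 166], [258, 140], [266, 142], [269, 164], [322, 153], [323, 133]]
side scoop 0.63 2371 [230. 141. 304. 203.] 
   [[231, 174], [235, 202], [303, 198], [295, 166], [267, 168], [264, 141], [257, 142], [259, 169]]
side dumpling0_mid 0.97 623 [345. 352. 382. 373.] 
   [362.51219512 359.95121951]
side dumpling0_mid 0.9 517 [151. 323. 185. 340.] 
   [168.27777778 329.61111111]
side dumpling0_mid 0.64 370 [258. 242. 284. 251.] 
   [269. 248.]
```

View pics/c1.png

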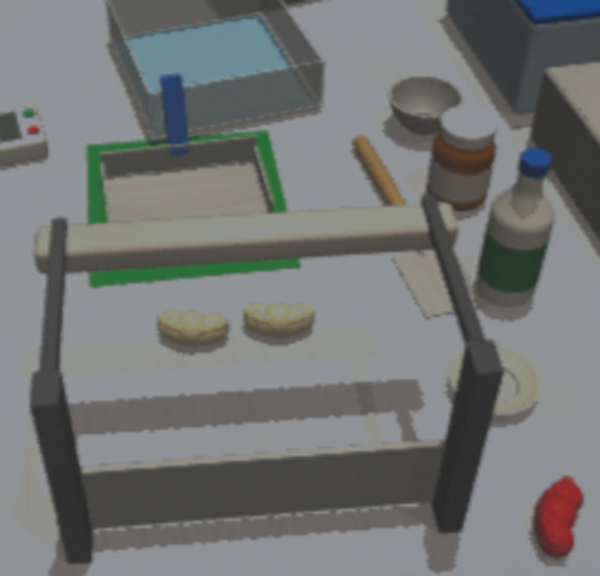

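```bash
cat > c.py <<'E'
from h import *
for n,a,b in [("barL",(181,190),(206,213)),("barR",(299,239),(379,203)),("d0",(238,249),(270.4,246.3)),("d1",(266,261),(306.7,242.5)),("grip",(297,171),(261,152))]:
    p,e=two(("scene",a),("side",b)); print(n,np.round(p,3),round(e,4))
for uv in [(226.7,171.3),(301.7,165),(314.2,220.8),(228.3,227.9)]: print("mat",np.round(at("side",uv,0)[:2],4))
for uv in [(224.6,306.7),(373.3,295.8)]: print("walltopback .09",np.round(at("side",uv,.09)[:2],4))
for uv in [(227.5,330),(373.3,323.3)]: print("wallbotback .01",np.round(at("side",uv,.01)[:2],4))
for uv in [(236,128),(323,135),(297,99),(234,109)]: print("crate rim .07",np.round(at("side",uv,.07)[:2],4))
for uv in [(254,167),(322,153)]: print("crate bot 0",np.round(at("side",uv,.0)[:2],4))
for uv in [(301,189),(367,203)]: print("crate bot 0 scene",np.round(at("scene",uv,.0)[:2],4))
for uv in [(306,166),(373,178),(386,143),(319,131)]: print("crate rim sc",np.round(at("scene",uv,.07)[:2],4))
for c,uv in [("side",(263,141)),("scene",(301,164))]: print("handle top at z=.1",np.round(at(c,uv,.10)[:2],4))
E
python3 c.py
```

```text
barL [ 0.328 -0.137  0.171] 0.0007
barR [ 0.662 -0.194  0.19 ] 0.0039
d0 [ 0.455 -0.106  0.011] 0.0012
d1 [ 0.539 -0.114  0.014] 0.0021
grip [0.477 0.182 0.078] 0.0042
mat [0.3785 0.215 ]
mat [0.5959 0.2012]
mat [ 0.5774 -0.0325]
mat [ 0.3639 -0.0146]
walltopback .09 [ 0.3427 -0.3047]
walltopback .09 [ 0.6141 -0.3353]
wallbotback .01 [ 0.3394 -0.303 ]
wallbotback .01 [ 0.6214 -0.3448]
crate rim .07 [0.4228 0.3277]
crate rim .07 [0.6664 0.2387]
crate rim .07 [0.6364 0.465 ]
crate rim .07 [0.4275 0.4415]
crate bot 0 [0.458  0.2196]
crate bot 0 [0.6689 0.2478]
crate bot 0 scene [0.4772 0.2128]
crate bot 0 scene [0.6732 0.2348]
crate rim sc [0.4822 0.2327]
crate rim sc [0.6743 0.2602]
crate rim sc [0.6466 0.4619]
crate rim sc [0.4316 0.4397]
handle top at z=.1 [0.4864 0.1978]
handle top at z=.1 [0.4847 0.1928]
```

The crop shows the two cream dumplings at side (270,246) and (307,242), directly in front of the wall. The red ones are elsewhere, so these two are the right ones. Mat corners are at (227,171), (302,165), (314,221), (228,228), with the scoop lying on the mat and the blue handle at (261,152). Next is the pregrasp.

```bash
cat > go.py <<'E'
from h import *
from scipy.spatial.transform import Rotation as Ro
def scoopR(yaw,pitch=0): # yaw deg: angle of x_s from world -y (positive = towards -x); pitch deg lip-up
    a,t=np.radians(yaw),np.radians(pitch)
    f=np.array([-np.sin(a),-np.cos(a),0]); u=np.array([0,0,1.])
    x=np.cos(t)*f+np.sin(t)*u; z=np.cos(t)*u-np.sin(t)*f
    return np.c_[x,np.cross(z,x),z]
c,s=np.cos(np.radians(28)),np.sin(np.radians(28))
T=np.c_[[-c,0,-s],[0,1,0],[s,0,-c]] # tool in scoop frame
G=np.array([-.036,0,.077])+env.pinch_z*T[:,2] # TCP in scoop frame
def tcp(P,yaw,pitch=0,ref=0.,back=0,lift=0): # P = world pos of scoop-frame x=ref point on underside
    S=scoopR(yaw,pitch); R=S@T
    return np.array(P)+S@(G-[ref,0,0])-back*R[:,2],R
def rel(p,R,p0=None,R0=None):
    st=env.get_state()
    if p0 is None: p0,R0=np.array(st["tcp_pos"]),np.array(st["orientation"])
    r=np.r_[R0.T@(p-p0)*100,Ro.from_matrix(R0.T@R).as_rotvec(degrees=True)]
    print("row",np.round(r,2).tolist()); return p,R
def scoop_now():
    st=env.get_state(); R=np.array(st["orientation"])@T.T; o=np.array(st["tcp_pos"])-R@G
    return o,R
E
python3 - <<'E'
from go import *
st=env.get_state(); p0,R0=np.array(st["tcp_pos"]),np.array(st["orientation"])
print(env.pinch_z, st["grip_width"])
a=rel(np.array([.40,-.45,.38]),R0)
pg=tcp((.4845,.151,0),4.1,back=.10); print(pg[0])
b=rel(np.array([.52,-.10,.38]),pg[1],*a); rel(*pg,*b)
E
```

```text
0.0187 1.0001786553822294
row [27.53, -11.45, -15.74, 0.0, 0.0, 0.0]
[0.48980283 0.22497823 0.14878364]
row [20.34, -30.9, -0.01, -17.44, -24.24, -69.96]
row [39.28, -5.34, 5.3, 0.0, 0.0, 0.0]
```

servo_tool([
  [0, 0, -4.5, 0, 0, 0],
  [2, -1, -8.5, 0, 0, 0],
  [5.5, -2.5, -11.5, 0, 0, 0],
  [9.5, -4.2, -13.5, 0, 0, 0],
  [14, -6, -15, 0, 0, 0],
], claw=1)

```text
time: 2.3
tcp_pos: [0.2824, -0.5368, 0.3746]
orientation: [[0.969, 0.247, 0.001], [0.247, -0.969, -0.003], [0.0, 0.003, -1.0]]
wrist_force: [0.2, -0.9, -0.0]
grip_width: 1.0
finger_force: 0.0
```

servo_tool([
  [4, -1.6, -0.7, 0, 0, 0],
  [8.5, -3.5, -0.7, 0, 0, 0],
  [13.5, -5.5, -0.7, 0, 0, 0],
  [13.5, -5.5, -0.7, 0, 0, -8],
  [14.5, -8, -0.7, 0, 0, -16],
])

```text
time: 2.8
tcp_pos: [0.4029, -0.4241, 0.3783]
orientation: [[0.86, 0.511, -0.001], [0.511, -0.86, -0.0], [-0.001, -0.0, -1.0]]
wrist_force: [-1.2, -0.1, -0.1]
grip_width: 1.002
finger_force: 0.0
```

```bash
python3 - <<'E'
from go import *
pg=tcp((.4845,.151,0),4.1,back=.10)
b=rel(np.array([.52,-.12,.37]),scoopR(4.1)@T@Ro.from_euler('y',20,degrees=True).as_matrix()); 
b=rel(np.array([.52,-.12,.37]),pg[1]); rel(*pg,*b)
E
```

```text
row [25.61, -20.16, 0.8, -3.91, -7.32, -55.08]
row [25.61, -20.16, 0.8, -13.53, -25.73, -54.03]
row [40.58, -5.48, 3.48, 0.0, 0.0, 0.0]
```

servo_tool([
  [3.3, -2.6, 0.1, -1.7, -3.3, -7],
  [6.6, -5.2, 0.2, -3.4, -6.6, -14],
  [9.9, -7.8, 0.3, -5.1, -9.9, -21],
  [13.2, -10.4, 0.4, -6.8, -13.2, -28],
  [16.5, -13, 0.5, -8.5, -16.5, -35],
])

```text
time: 3.3
tcp_pos: [0.4794, -0.2259, 0.3749]
orientation: [[0.394, 0.916, -0.078], [0.865, -0.398, -0.307], [-0.312, 0.054, -0.949]]
wrist_force: [0.9, 0.7, -0.2]
grip_width: 0.996
finger_force: 0.0
```

```bash
python3 - <<'E'
from go import *
pg=tcp((.4845,.151,0),4.1,back=.10)
b=rel(np.array([.54,.02,.32]),pg[1]); b=rel(pg[0]+[0,0,.08],pg[1],*b);rel(*pg,*b)
E
```

```text
row [25.36, -4.53, -2.81, -4.81, -9.19, -19.04]
row [22.02, -6.47, -1.38, 0.0, 0.0, 0.0]
row [3.76, 0.0, 7.06, 0.0, 0.0, 0.0]
```

servo_tool([
  [4.8, -0.9, -0.5, -1.6, -3, -6.3],
  [9.6, -1.8, -1.1, -3.2, -6.1, -12.6],
  [14.5, -2.7, -1.6, -4.8, -9.2, -19],
  [19.5, -3.6, -2.2, -4.8, -9.2, -19],
  [24.4, -4.5, -2.8, -4.8, -9.2, -19],
])

```text
time: 3.8
tcp_pos: [0.5368, 0.0106, 0.3236]
orientation: [[0.068, 0.997, -0.035], [0.881, -0.076, -0.466], [-0.468, 0.001, -0.884]]
wrist_force: [0.4, 0.2, -0.3]
grip_width: 1.002
finger_force: 0.0
```

```bash
python3 - <<'E'
from go import *
pg=tcp((.4845,.151,0),4.1,back=.10)
b=rel(pg[0]+[0,0,.08],pg[1])
E
```

```text
row [23.0, -6.34, -1.45, -0.07, -0.12, -0.29]
```

servo_tool([
  [4.6, -1.3, -0.3, 0, 0, 0],
  [9.2, -2.5, -0.6, 0, 0, 0],
  [13.8, -3.8, -0.9, 0, 0, 0],
  [18.5, -5.1, -1.2, 0, 0, 0],
  [23, -6.3, -1.5, 0, 0, 0],
])

```text
time: 4.3
tcp_pos: [0.4898, 0.2246, 0.2286]
orientation: [[0.069, 0.997, -0.036], [0.882, -0.078, -0.465], [-0.467, 0.0, -0.884]]
wrist_force: [0.4, 1.0, -0.4]
grip_width: 1.004
finger_force: 0.0
```

```bash
python3 - <<'E'
from go import *
im=env.capture("wrist"); cv2.imwrite("pics/w1.png",im[...,::-1])
for n,z in dict(scoop=0,scoop_grip=.077,scoop_mid=0,scoop_lip=0,mat=0,dumpling0_mid=.014,dumpling1_mid=.014,crate=0,bay=0).items():
    for d in env.spot_point(n,"wrist")[:3]: print(n,round(d["confidence"],2),np.round(d["xy"]),np.round(at("wrist",d["xy"],z)[:2],4))
print(env.get_state()["tcp_pos"])
E
```

```text
scoop 0.73 [278. 150.] [0.4753 0.1548]
scoop 0.5 [324. 280.] [ 0.5388 -0.1289]
scoop_grip 0.87 [274. 160.] [0.4775 0.1886]
scoop_mid 0.75 [280. 192.] [0.4753 0.0783]
scoop_lip 0.87 [288. 229.] [0.4828 0.0015]
dumpling0_mid 0.78 [277. 280.] [ 0.4551 -0.1198]
dumpling0_mid 0.76 [187. 324.] [ 0.2267 -0.2972]
dumpling1_mid 0.78 [325. 278.] [ 0.5397 -0.1186]
dumpling1_mid 0.59 [389. 332.] [ 0.7102 -0.3922]
bay 0.82 [300. 325.] [ 0.4878 -0.3341]
[0.49112919 0.22160783 0.22998712]
```

View pics/w1.png

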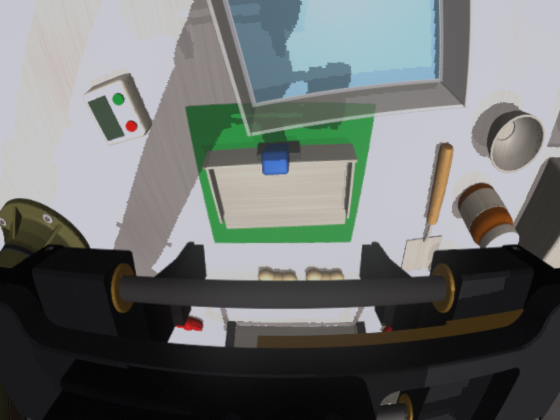

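The wrist picture shows the scoop on its mat with the handle top at (275,160) and lip corners at about (228,229) and (349,226). The crate's near rim runs from (247,135) to (465,105).

```bash
python3 - <<'E'
from go import *
for n,uv,z in [("lipL",(228,229),0),("lipR",(349,226),0),("backL top",(204,153),.036),("backR top",(356,147),.036),("backL top in",(213,171),.036),("rim",(247,135),.07),("rim",(465,105),.07),("rim",(206,0),.07),("floor",(254,105),.004),("floor",(441,81),.004),("matL",(214,242),0),("matR",(352,243),0),("matBL",(187,108),0),("matBR",(375,104),0),("handle top",(275,160),.1),("barL wall",(228,330),.09),("barR",(364,330),.09)]: print(n,np.round(at("wrist",uv,z)[:2],4))
m=env.camera_model("wrist");E=np.array(m["extrinsics"]);print("cam",-E[:3,:3].T@E[:3,3])
o=tcp((.478,.153,0),4.1); rel(*o)
E
cd pics; python3 -c "
import cv2
cv2.imwrite('w1c.png',cv2.resize(cv2.imread('w1.png')[90:260,180:380],None,fx=3.5,fy=3.5,interpolation=cv2.INTER_CUBIC))"
```

```text
lipL [0.3902 0.0066]
lipR [ 0.5765 -0.0018]
backL top [0.3988 0.1714]
backR top [0.5692 0.1656]
backL top in [0.4038 0.1451]
rim [0.4568 0.2093]
rim [0.6718 0.2358]
rim [0.4411 0.3399]
floor [0.4588 0.2094]
floor [0.6742 0.2338]
matL [ 0.3607 -0.0226]
matR [ 0.5844 -0.0432]
matBL [0.3799 0.2134]
matBR [0.5969 0.201 ]
handle top [0.4831 0.1988]
barL wall [ 0.3629 -0.1634]
barR [ 0.6087 -0.1896]
cam [0.50280827 0.36485457 0.33696195]
row [4.18, -0.8, 16.96, -0.17, -0.16, -0.48]
```

View pics/w1c.png

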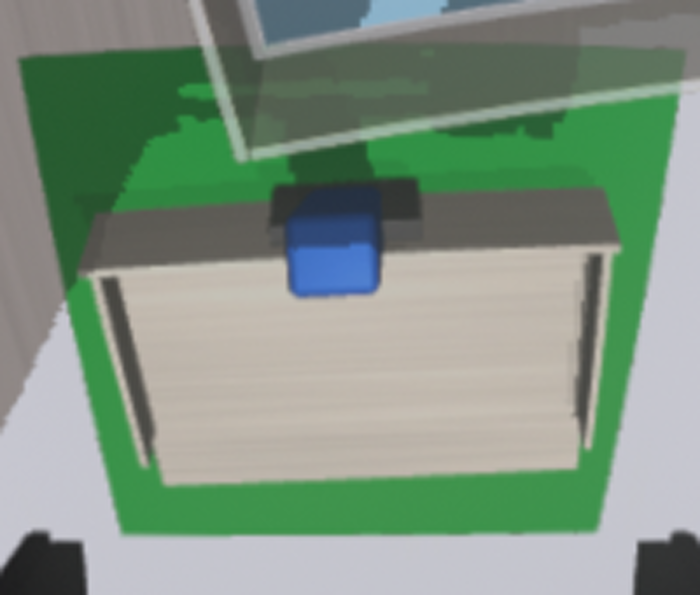

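```bash
python3 - <<'E'
from go import *
q=lambda uv,z:at("wrist",(uv[0]/3.5+180,uv[1]/3.5+90),z)[:2]
for n,a,b,z in [("lip",(162,486),(578,468),0),("backtop",(82,273),(620,247),.036),("sidefront",(147,467),(588,448),.024),("handletop",(290,297),(378,293),.096),("handle",(288,215),(380,210),.104)]:
    A,B=q(a,z),q(b,z); d=B-A; print(n,np.round(A,4),np.round(B,4),"mid",np.round((A+B)/2,4),"w",np.linalg.norm(d).round(4),"yaw",np.degrees(np.arctan2(-d[1],d[0])).round(2))
E
```

```text
lip [0.3876 0.0071] [0.5701 0.0039] mid [0.4788 0.0055] w 0.1825 yaw 1.01
backtop [0.3932 0.1506] [0.5717 0.1468] mid [0.4825 0.1487] w 0.1785 yaw 1.22
sidefront [0.392  0.0442] [0.5687 0.0408] mid [0.4803 0.0425] w 0.1768 yaw 1.08
handletop [0.4699 0.18  ] [0.4934 0.1794] mid [0.4816 0.1797] w 0.0236 yaw 1.42
handle [0.4734 0.2115] [0.496  0.2111] mid [0.4847 0.2113] w 0.0226 yaw 1.02
```

```bash
python3 - <<'E'
from go import *
a=rel(*tcp((.482,.1475,0),1.15,back=.06)); rel(*tcp((.482,.1475,0),1.15),*a)
E
```

```text
row [3.73, -0.66, 11.2, -1.55, -0.16, -3.08]
row [0.0, 0.0, 6.0, 0.0, 0.0, 0.0]
```

servo_tool([
  [1.2, -0.2, 3.7, -0.5, 0, -1],
  [2.5, -0.4, 7.5, -1, 0, -2],
  [3.7, -0.7, 11.2, -1.5, -0.2, -3.1],
  [3.7, -0.7, 11.2, -1.5, -0.2, -3.1],
  [3.7, -0.7, 11.2, -1.5, -0.2, -3.1],
])

```text
time: 5.3
tcp_pos: [0.4823, 0.2034, 0.1139]
orientation: [[0.016, 1.0, -0.011], [0.882, -0.019, -0.47], [-0.47, -0.002, -0.882]]
wrist_force: [-0.5, -0.1, -0.2]
grip_width: 0.998
finger_force: 0.0
```

```bash
python3 - <<'E'
from go import *
a=rel(*tcp((.482,.1475,0),1.15))
E
```

```text
row [-0.02, 0.09, 6.06, -0.08, 0.05, 0.11]
```

servo_tool([
  [0, 0, 2, 0, 0, 0],
  [0, 0, 4, 0, 0, 0],
  [0, 0.1, 5.5, 0, 0, 0],
  [0, 0.1, 6, 0, 0, 0],
  [0, 0.1, 6, 0, 0, 0],
])

```text
time: 5.8
tcp_pos: [0.4828, 0.1757, 0.0606]
orientation: [[0.015, 1.0, -0.01], [0.883, -0.018, -0.47], [-0.47, -0.002, -0.883]]
wrist_force: [-0.4, 0.5, -0.4]
grip_width: 1.0
finger_force: 0.0
```

servo_tool([
  [0, 0, 0, 0, 0, 0],
  [0, 0, 0, 0, 0, 0],
  [0, 0, 0, 0, 0, 0],
  [0, 0, 0, 0, 0, 0],
  [0, 0, 0, 0, 0, 0],
], claw=0)

```text
time: 6.3
tcp_pos: [0.4823, 0.1759, 0.0601]
orientation: [[0.014, 1.0, -0.01], [0.883, -0.017, -0.47], [-0.47, -0.002, -0.883]]
wrist_force: [0.2, 0.7, -0.6]
grip_width: 0.637
finger_force: 0.0
```

```bash
python3 - <<'E'
from go import *
o,R=scoop_now(); print(o,R[:,0],np.degrees(np.arctan2(-R[0,0],-R[1,0])))
st=env.get_state(); print(st["grip_width"],st["wrist_force"],st["finger_force"])
for c in ["wrist","side"]:
    env.capture(c)
    for n,z in dict(dumpling0_mid=.014,dumpling1_mid=.014,bay=0,scoop_lip=0).items():
        for d in env.spot_point(n,c)[:2]: print(c,n,round(d["confidence"],2),np.round(d["xy"]),np.round(at(c,d["xy"],z)[:2],4))
E
```

```text
[ 4.81656987e-01  1.48691497e-01 -3.57064391e-04] [-1.72489876e-02 -9.99851125e-01  4.47573383e-04] 0.9883433054384431
0.6369213080103077 [ 0.21346217  0.7314089  -0.5813731 ] 0.0
side dumpling0_mid 0.97 [357. 362.] [ 0.5637 -0.4173]
side dumpling0_mid 0.88 [272. 248.] [ 0.4577 -0.1143]
side dumpling1_mid 0.86 [306. 241.] [ 0.5377 -0.1088]
side dumpling1_mid 0.85 [421. 323.] [ 0.7105 -0.365 ]
side bay 0.61 [300. 322.] [ 0.4816 -0.3082]
side scoop_lip 0.69 [275. 142.] [0.5403 0.3355]
side scoop_lip 0.25 [300. 326.] [ 0.4801 -0.3152]
```

servo_tool([
  [0, 0, 0, 0, 0, 0],
  [0, 0, 0, 0, 0, 0],
  [0, 0, 0, 0, 0, 0],
  [0, 0, 0, 0, 0, 0],
  [0, 0, 0, 0, 0, 0],
], claw=0)

```text
time: 7.3
tcp_pos: [0.482, 0.1758, 0.06]
orientation: [[0.014, 1.0, -0.011], [0.883, -0.017, -0.47], [-0.47, -0.003, -0.883]]
wrist_force: [-2.4, 1.2, 0.1]
grip_width: 0.275
finger_force: 29.9
```

```bash
python3 - <<'E'
from go import *
st=env.get_state(); print(st["grip_width"],st["wrist_force"],st["finger_force"])
o,R=scoop_now(); print(o,"pitch",R[2,0],"roll",R[2,1],np.degrees(np.arctan2(-R[0,0],-R[1,0])))
a=rel(*tcp((.5039,-.063,-.0004),7.3,ref=.14))
m=np.array([.4975,-.1125,-.0004]);f=scoopR(7.3)[:,0]
for s in [.184]: rel(*tcp(m+s*f,7.3,ref=.14),*a)
E
```

```text
0.2753897440590815 [-2.3621761   1.22338299  0.08556029] 29.93186842650175
[ 0.48130266  0.14859921 -0.00051322] pitch 0.0005433430065047594 roll -0.002916058658897189 1.0007540619255595
row [-6.39, 4.45, 3.37, 2.81, 0.04, 5.64]
row [-20.65, -0.01, 10.98, 0.0, 0.0, 0.0]
```

servo_tool([
  [-1.3, 0.9, 0.7, 0.5, 0, 1.1],
  [-2.6, 1.8, 1.35, 1.1, 0, 2.2],
  [-3.9, 2.7, 2.05, 1.7, 0, 3.4],
  [-5.1, 3.6, 2.7, 2.2, 0, 4.5],
  [-6.4, 4.45, 3.4, 2.8, 0, 5.6],
])

```text
time: 7.8
tcp_pos: [0.5258, 0.1014, 0.06]
orientation: [[0.114, 0.992, -0.061], [0.875, -0.129, -0.466], [-0.47, -0.0, -0.883]]
wrist_force: [-2.4, 4.6, 1.1]
grip_width: 0.274
finger_force: 30.0
```

```bash
python3 - <<'E'
from go import *
st=env.get_state(); print(st["wrist_force"],st["ft_torque"],st["finger_force"])
o,R=scoop_now(); print(o,"lip",o+.14*R[:,0],"pitch",R[2,0],"roll",R[2,1],np.degrees(np.arctan2(-R[0,0],-R[1,0])))
for c in ["scene","side"]:
    im=env.capture(c); cv2.imwrite(f"pics/{c}2.png",im[...,::-1])
    for n,z in dict(dumpling0_mid=.014,dumpling1_mid=.014,bay=0,scoop_lip=0).items():
        for d in env.spot_point(n,c)[:3]: print(c,n,round(d["confidence"],2),np.round(d["xy"]),np.round(at(c,d["xy"],z)[:2],4))
# overlay bay model
im=cv2.imread("pics/side2.png"); B=scoopR(7.3); b0=np.array([.481,-.308,0]); k=3.2
x0,y0=190,180; im=cv2.resize(im[y0:360,x0:440],None,fx=k,fy=k,interpolation=cv2.INTER_CUBIC)
def L(a,b,col):
    P=[tuple(((proj("side",b0+B@np.array(q))-[x0-.5,y0-.5])*k).astype(int).tolist()) for q in (a,b)]; cv2.line(im,*P,col,1)
for z in (.01,.09): L((0,-.14,z),(0,.14,z),(0,0,255))
for y in (-.17,.17):
    for x in (-.125,-.16): L((x,-.17,.196),(x,.17,.196),(255,0,0)); L((x,y,.196),(x,y,.168),(255,0,0))
cv2.imwrite("pics/ov.png",im)
a=rel(*tcp((.5039,-.063,-.0004),7.3,ref=.14))
E
```

```text
[-2.42375063  4.55422465  1.14752345] [ 0.8196894   0.78395392 -0.59185925] 29.958981384406798
[ 5.22302807e-01  7.44093333e-02 -4.79115987e-04] lip [ 5.04236160e-01 -6.44200394e-02 -4.39686736e-04] pitch 0.0002816375094515376 roll -0.00036718817125631215 7.414553568758182
scene dumpling0_mid 0.78 [235. 251.] [ 0.4544 -0.1176]
scene dumpling0_mid 0.7 [120. 264.] [ 0.2297 -0.2845]
scene dumpling0_mid 0.68 [278. 235.] [ 0.5212 -0.0174]
scene dumpling1_mid 0.71 [264. 260.] [ 0.5333 -0.1146]
scene dumpling1_mid 0.68 [282. 367.] [ 0.7112 -0.3643]
scene bay 0.79 [197. 314.] [ 0.4783 -0.3192]
scene scoop_lip 0.96 [264. 248.] [ 0.5064 -0.0633]
scene scoop_lip 0.33 [399. 226.] [0.7841 0.1768]
side dumpling0_mid 0.73 [362. 361.] [ 0.5734 -0.4161]
side dumpling0_mid 0.71 [172. 334.] [ 0.2336 -0.2927]
side dumpling0_mid 0.57 [270. 248.] [ 0.4536 -0.1125]
side dumpling1_mid 0.9 [424. 324.] [ 0.7157 -0.367 ]
side dumpling1_mid 0.62 [305. 242.] [ 0.5359 -0.1097]
side dumpling1_mid 0.19 [286. 214.] [ 0.5115 -0.0081]
side bay 0.92 [302. 324.] [ 0.4855 -0.3136]
side scoop_lip 0.73 [381. 187.] [0.7872 0.061 ]
side scoop_lip 0.71 [289. 235.] [ 0.5057 -0.0677]
row [0.0, -0.03, -0.01, 0.1, 0.07, 0.09]
```

View pics/ov.png

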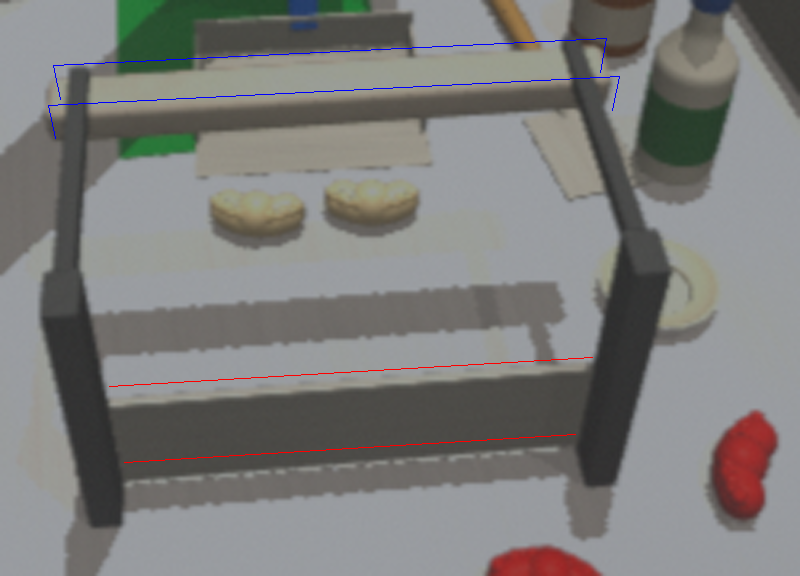

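The overlay puts the wall face about 5 mm further out than estimated, at roughly (0.479,-0.313) with yaw near 7.5°. The dumplings span px 209–419 and the lip px 196–431, so they are centred. I'll push now.

servo_tool([
  [-0.88, 0, 0.47, 0, 0, 0],
  [-1.77, 0, 0.94, 0, 0, 0],
  [-2.65, 0, 1.41, 0, 0, 0],
  [-3.53, 0, 1.88, 0, 0, 0],
  [-4.41, 0, 2.35, 0, 0, 0],
])

```text
time: 8.8
tcp_pos: [0.5189, 0.0526, 0.06]
orientation: [[0.112, 0.992, -0.059], [0.876, -0.127, -0.466], [-0.469, 0.0, -0.883]]
wrist_force: [1.0, 3.7, 2.1]
grip_width: 0.278
finger_force: 30.0
```

servo_tool([
  [-0.88, 0, 0.47, 0, 0, 0],
  [-1.77, 0, 0.94, 0, 0, 0],
  [-2.65, 0, 1.41, 0, 0, 0],
  [-3.53, 0, 1.88, 0, 0, 0],
  [-4.41, 0, 2.35, 0, 0, 0],
])

```text
time: 9.3
tcp_pos: [0.5127, 0.0027, 0.06]
orientation: [[0.112, 0.992, -0.059], [0.876, -0.126, -0.466], [-0.47, 0.0, -0.883]]
wrist_force: [-0.1, 4.0, 2.9]
grip_width: 0.275
finger_force: 30.0
```

servo_tool([
  [-0.88, 0, 0.47, 0, 0, 0],
  [-1.77, 0, 0.94, 0, 0, 0],
  [-2.65, 0, 1.41, 0, 0, 0],
  [-3.53, 0, 1.88, 0, 0, 0],
  [-4.41, 0, 2.35, 0, 0, 0],
])

```text
time: 9.8
tcp_pos: [0.5064, -0.047, 0.06]
orientation: [[0.112, 0.992, -0.059], [0.876, -0.126, -0.466], [-0.47, 0.0, -0.883]]
wrist_force: [1.3, 4.9, 3.2]
grip_width: 0.274
finger_force: 30.0
```

servo_tool([
  [-0.88, 0, 0.47, 0, 0, 0],
  [-1.77, 0, 0.94, 0, 0, 0],
  [-2.65, 0, 1.41, 0, 0, 0],
  [-3.53, 0, 1.88, 0, 0, 0],
  [-4.41, 0, 2.35, 0, 0, 0],
])

```text
time: 10.3
tcp_pos: [0.5001, -0.0965, 0.0599]
orientation: [[0.112, 0.992, -0.059], [0.876, -0.126, -0.466], [-0.47, 0.0, -0.883]]
wrist_force: [1.4, 5.1, 4.3]
grip_width: 0.277
finger_force: 30.0
```

```bash
python3 - <<'E'
from go import *
st=env.get_state(); print(st["wrist_force"],st["ft_torque"],st["finger_force"])
o,R=scoop_now(); l=o+.14*R[:,0]; print(o,"lip",l,"pitch",R[2,0],"roll",R[2,1],np.degrees(np.arctan2(-R[0,0],-R[1,0])))
B=scoopR(7.6); print("lip in bay",B.T@(l-[.479,-.313,0]))
ims=[]
for c,(x0,y0) in [("scene",(120,170)),("side",(190,170))]:
    im=env.capture(c)[...,::-1]; ims.append(cv2.resize(im[y0:y0+200,x0:x0+210],None,fx=1.9,fy=2.4,interpolation=cv2.INTER_CUBIC))
    for n,z in dict(dumpling0_mid=.014,dumpling1_mid=.014,scoop_lip=0).items():
        for d in env.spot_point(n,c)[:3]: print(c,n,round(d["confidence"],2),np.round(d["xy"]),np.round(at(c,d["xy"],z)[:2],4))
cv2.imwrite("pics/p1.png",np.hstack(ims))
E
```

```text
[1.39540948 5.10826658 4.27670338] [ 1.09964903  0.35234926 -0.33292443] 29.96753575396724
[ 0.49665214 -0.12359365 -0.0005385 ] lip [ 4.78970650e-01 -2.62472574e-01 -4.39789616e-04] pitch 0.0007051057767121366 roll 0.000349266526480302 7.255626627030815
lip in bay [-0.05007969 -0.00671167 -0.00043979]
scene dumpling0_mid 0.81 [198. 284.] [ 0.4379 -0.2546]
scene dumpling0_mid 0.8 [206. 360.] [ 0.5699 -0.4183]
scene dumpling0_mid 0.66 [121. 262.] [ 0.2298 -0.279 ]
scene dumpling1_mid 0.82 [282. 367.] [ 0.7108 -0.3648]
scene dumpling1_mid 0.57 [224. 298.] [ 0.5133 -0.2633]
scene scoop_lip 0.77 [212. 296.] [ 0.4788 -0.2601]
side dumpling0_mid 0.94 [360. 362.] [ 0.5701 -0.417 ]
side dumpling0_mid 0.84 [174. 333.] [ 0.2381 -0.2921]
side dumpling0_mid 0.71 [276. 303.] [ 0.4416 -0.2623]
side dumpling1_mid 0.6 [274. 142.] [0.5343 0.3125]
side dumpling1_mid 0.47 [311. 298.] [ 0.5139 -0.2647]
side dumpling1_mid 0.39 [273. 307.] [ 0.4336 -0.2709]
side scoop_lip 0.71 [293. 304.] [ 0.4766 -0.2626]
side scoop_lip 0.31 [303. 325.] [ 0.4866 -0.3143]
```

View pics/p1.png

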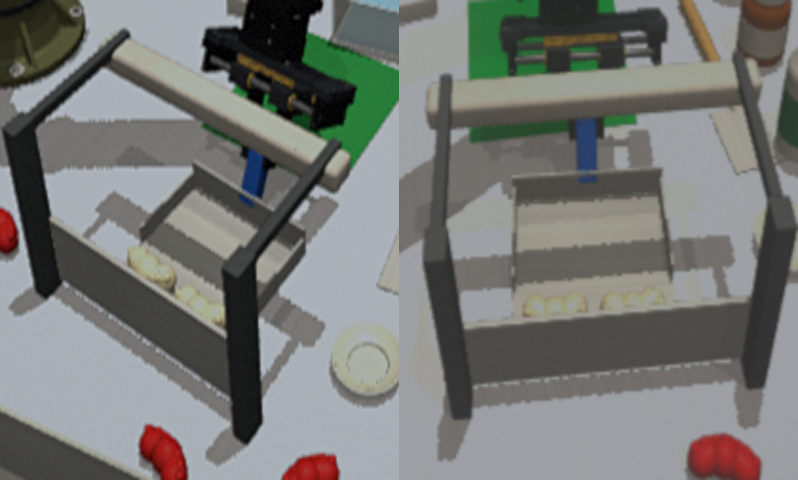

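Both dumplings lie just ahead of or on the lip, inside the blade width (side crop px 525–665), so I'll continue slowly to the wall.

servo_tool([
  [-0.7, 0, 0.38, 0, 0, 0],
  [-1.41, 0, 0.75, 0, 0, 0],
  [-2.12, 0, 1.13, 0, 0, 0],
  [-2.82, 0, 1.5, 0, 0, 0],
  [-3.53, 0, 1.88, 0, 0, 0],
])

```text
time: 11.2
tcp_pos: [0.4957, -0.1347, 0.06]
orientation: [[0.111, 0.992, -0.058], [0.876, -0.125, -0.465], [-0.469, 0.001, -0.883]]
wrist_force: [1.1, 3.9, 3.3]
grip_width: 0.273
finger_force: 30.0
```

servo_tool([
  [-0.35, 0, 0.19, 0, 0, 0],
  [-0.7, 0, 0.38, 0, 0, 0],
  [-1.06, 0, 0.57, 0, 0, 0],
  [-1.41, 0, 0.75, 0, 0, 0],
  [-1.41, 0, 0.75, 0, 0, 0],
])

```text
time: 11.7
tcp_pos: [0.4931, -0.1517, 0.06]
orientation: [[0.112, 0.992, -0.059], [0.875, -0.127, -0.466], [-0.47, 0.001, -0.883]]
wrist_force: [1.3, 2.2, 3.3]
grip_width: 0.273
finger_force: 30.0
```

```bash
cat > k.py <<'E'
from go import *
import sys
st=env.get_state(); print(st["time"],st["wrist_force"],st["ft_torque"],st["finger_force"])
o,R=scoop_now(); l=o+.14*R[:,0]; print(o,"lip",l,"pitch",R[2,0],"roll",R[2,1],np.degrees(np.arctan2(-R[0,0],-R[1,0])))
B=scoopR(7.6); print("lip in bay",B.T@(l-[.479,-.313,0]))
ims=[]
for c,(x0,y0) in [("scene",(120,170)),("side",(190,170))]:
    im=env.capture(c)[...,::-1]; ims.append(cv2.resize(im[y0:y0+200,x0:x0+210],None,fx=1.9,fy=2.4,interpolation=cv2.INTER_CUBIC))
    for n,z in dict(dumpling0_mid=.014,dumpling1_mid=.014).items():
        for d in env.outline_of(n,c)[:3]: print(c,n,round(d["confidence"],2),np.round(d["bbox"]),d["mask"].sum())
cv2.imwrite(sys.argv[1],np.hstack(ims))
E
python3 k.py pics/p2.png
```

```text
11.7 [1.28053142 2.21125114 3.25540279] [ 0.72956172  0.11452506 -0.11984392] 29.958658459363505
[ 0.48966168 -0.17876012 -0.00051823] lip [ 4.71885603e-01 -3.17626969e-01 -4.26185406e-04] pitch 0.0006574950792329807 roll 0.0005461213602338425 7.2946518343176665
lip in bay [ 0.00552725 -0.00643995 -0.00042619]
scene dumpling0_mid 0.7 [194. 349. 218. 373.] 378
scene dumpling1_mid 0.7 [266. 359. 298. 384.] 526
scene dumpling1_mid 0.51 [376. 219. 398. 268.] 1123
side dumpling0_mid 0.91 [343. 351. 378. 376.] 666
side dumpling0_mid 0.58 [152. 322. 186. 342.] 553
side dumpling1_mid 0.68 [413. 309. 434. 338.] 486
```

servo_tool([
  [-0.18, 0, 0.09, 0, 0, 0],
  [-0.35, 0, 0.19, 0, 0, 0],
  [-0.53, 0, 0.28, 0, 0, 0],
  [-0.7, 0, 0.37, 0, 0, 0],
  [-0.7, 0, 0.37, 0, 0, 0],
])

```text
time: 12.5
tcp_pos: [0.4923, -0.1584, 0.0599]
orientation: [[0.111, 0.992, -0.058], [0.876, -0.126, -0.466], [-0.469, 0.001, -0.883]]
wrist_force: [0.7, 4.8, 5.3]
grip_width: 0.277
finger_force: 30.0
```

```bash
python3 k.py pics/p2.png
```

```text
12.5 [0.7423778  4.76446477 5.29376273] [ 0.846816    0.31874584 -0.25483132] 29.963828672189265
[ 0.48896063 -0.18540251 -0.00055639] lip [ 0.47136328 -0.32429215 -0.00058623] pitch -0.000213185869577237 roll 0.0005908389203071297 7.2209145810315984
lip in bay [ 0.01220296 -0.00607618 -0.00058623]
scene dumpling0_mid 0.84 [107. 254. 133. 277.] 329
scene dumpling0_mid 0.72 [318. 220. 368. 295.] 990
scene dumpling0_mid 0.61 [192. 349. 220. 375.] 483
scene dumpling1_mid 0.88 [265. 358. 296. 386.] 512
side dumpling0_mid 0.9 [341. 355. 380. 375.] 590
side dumpling0_mid 0.61 [155. 323. 184. 341.] 493
side dumpling0_mid 0.28 [389. 169. 418. 234.] 1469
side dumpling1_mid 0.77 [412. 307. 434. 339.] 524
```

View pics/p2.png

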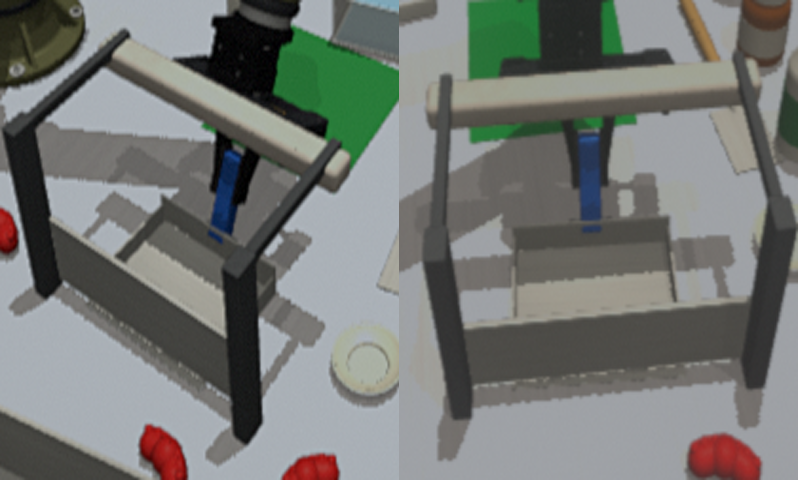

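The dumplings are now hidden behind the wall and the lip is about 12 mm into the gap at low force. I'll retract gently and see whether they come along.

servo_tool([
  [0.26, 0, -0.14, 0, 0, 0],
  [0.79, 0, -0.42, 0, 0, 0],
  [1.5, 0, -0.8, 0, 0, 0],
  [2.2, 0, -1.17, 0, 0, 0],
  [2.9, 0, -1.54, 0, 0, 0],
])

```text
time: 13.3
tcp_pos: [0.4961, -0.1263, 0.0599]
orientation: [[0.111, 0.992, -0.06], [0.875, -0.126, -0.467], [-0.471, -0.0, -0.882]]
wrist_force: [-0.1, -3.4, 1.6]
grip_width: 0.27
finger_force: 30.0
```

servo_tool([
  [0.7, 0, -0.38, 0, 0, 0],
  [1.41, 0, -0.75, 0, 0, 0],
  [2.12, 0, -1.13, 0, 0, 0],
  [2.65, 0, -1.41, 0, 0, 0],
  [2.65, 0, -1.41, 0, 0, 0],
])

```text
time: 13.8
tcp_pos: [0.5004, -0.0948, 0.0599]
orientation: [[0.11, 0.992, -0.058], [0.876, -0.125, -0.465], [-0.469, 0.0, -0.883]]
wrist_force: [-1.4, 1.4, 3.4]
grip_width: 0.276
finger_force: 30.0
```

```bash
python3 k.py pics/p3.png
```

```text
13.8 [-1.40385415  1.37970737  3.41647565] [ 0.26231075  0.54629195 -0.02282701] 29.957230906002223
[ 0.49704253 -0.12179333 -0.00062202] lip [ 0.47960535 -0.26070312 -0.0007458 ] pitch -0.0008841331658290523 roll 0.00036380142275735687 7.154849667419358
lip in bay [-0.05191754 -0.00631657 -0.0007458 ]
scene dumpling0_mid 0.8 [194. 345. 220. 374.] 451
scene dumpling0_mid 0.77 [110. 257. 130. 276.] 265
scene dumpling0_mid 0.7 [193. 269. 218. 289.] 350
scene dumpling1_mid 0.81 [218. 282. 236. 300.] 227
scene dumpling1_mid 0.71 [265. 357. 299. 383.] 466
side dumpling0_mid 0.89 [259. 281. 288. 291.] 417
side dumpling0_mid 0.79 [342. 352. 379. 373.] 647
side dumpling0_mid 0.57 [152. 320. 187. 343.] 534
side dumpling1_mid 0.72 [294. 274. 324. 293.] 449
side dumpling1_mid 0.67 [413. 307. 436. 338.] 449
side dumpling1_mid 0.67 [205. 191. 398. 348.] 10257
```

Both dumplings came along on the blade (side bboxes 259–288 × 281–291 and 294–324 × 274–293). Next I tilt back a little, then retract.

```bash
python3 - <<'E'
from go import *
for uv in [(273.5,286),(309,284)]: 
    p=at("side",uv,.018); o,R=scoop_now(); print("in scoop",np.round(R.T@(p-o),3))
o,R=scoop_now(); y=7.2
a=rel(*tcp(o+[0,0,.008],y,10)); f=R[:,0]
b=rel(*tcp(o+[0,0,.02]-f*.13,y,18),*a)
# above: lift
c=rel(*tcp(o+[0,0,.16]-f*.22,y,20),*b); print(c[0])
E
```

```text
in scoop [ 0.107 -0.041  0.019]
in scoop [0.107 0.034 0.019]
row [0.79, 0.01, -0.68, 0.06, -10.08, -0.07]
row [10.42, 0.0, -8.96, -0.0, -8.0, 0.0]
row [-3.6, 0.0, -16.22, -0.0, -2.0, -0.0]
[0.53084873 0.14171178 0.20732306]
```

servo_tool([
  [0.1, 0, -0.1, 0, -1.5, 0],
  [0.3, 0, -0.25, 0, -4, 0],
  [0.5, 0, -0.45, 0, -6.5, 0],
  [0.7, 0, -0.6, 0, -9, 0],
  [0.8, 0, -0.7, 0, -10, 0],
])

```text
time: 14.6
tcp_pos: [0.5006, -0.0853, 0.0603]
orientation: [[0.097, 0.992, -0.079], [0.782, -0.125, -0.611], [-0.616, -0.002, -0.788]]
wrist_force: [-0.1, 0.4, -5.2]
grip_width: 0.274
finger_force: 30.0
```

servo_tool([
  [0.4, 0, -0.35, 0, -0.5, 0],
  [1.5, 0, -1.3, 0, -1.5, 0],
  [3, 0, -2.6, 0, -2.5, 0],
  [4.5, 0, -3.9, 0, -3.5, 0],
  [6, 0, -5.2, 0, -4.5, 0],
])

```text
time: 15.1
tcp_pos: [0.5116, -0.0073, 0.066]
orientation: [[0.095, 0.992, -0.085], [0.731, -0.127, -0.67], [-0.676, 0.001, -0.737]]
wrist_force: [1.2, 0.4, -3.8]
grip_width: 0.277
finger_force: 30.0
```

servo_tool([
  [1.4, 0, -1.2, 0, -1, 0],
  [2.7, 0, -2.3, 0, -2, 0],
  [3.7, 0, -3.2, 0, -3, 0],
  [4.3, 0, -3.7, 0, -3.5, 0],
  [4.4, 0, -3.8, 0, -3.5, 0],
])

```text
time: 15.6
tcp_pos: [0.5188, 0.051, 0.0638]
orientation: [[0.087, 0.992, -0.09], [0.69, -0.125, -0.713], [-0.719, -0.0, -0.695]]
wrist_force: [-0.0, 0.3, -4.5]
grip_width: 0.274
finger_force: 30.0
```

```bash
python3 k.py pics/p4.png; python3 - <<'E'
from go import *
o,R=scoop_now()
for uv in [(197,284)]: pass
for c in ["scene","side"]:
    for n in ["dumpling0_mid","dumpling1_mid"]:
        for d in env.spot_point(n,c)[:3]:
            p0,v=ray(c,d["xy"]); q,w=R.T@(p0-o),R.T@v; r=q+w*(.018-q[2])/w[2]
            print(c,n,round(d["confidence"],2),"in scoop",np.round(r,3))
E
```

```text
15.6 [-0.04899997  0.3154438  -4.47693421] [ 1.92866196 -0.3581798   0.00838244] 29.97174874646589
[0.51323207 0.00681639 0.01467333] lip [ 0.49658844 -0.12531534  0.05784966] pitch 0.3084023114103188 roll -0.00025432718388008265 7.179303334161708
lip in bay [-0.18836213 -0.00738856  0.05784966]
scene dumpling0_mid 0.66 [192. 348. 221. 377.] 485
scene dumpling0_mid 0.62 [232. 226. 250. 238.] 94
scene dumpling0_mid 0.59 [110. 253. 133. 277.] 277
scene dumpling1_mid 0.85 [265. 356. 298. 386.] 560
scene dumpling1_mid 0.73 [121. 186. 301. 355.] 8077
scene dumpling1_mid 0.58 [259. 238. 277. 244.] 60
side dumpling0_mid 0.8 [154. 320. 185. 344.] 558
side dumpling0_mid 0.64 [342. 351. 383. 374.] 662
side dumpling0_mid 0.42 [255. 223. 285. 221.] 150
scene dumpling0_mid 0.85 in scoop [0.532 0.214 0.018]
scene dumpling0_mid 0.68 in scoop [ 0.447 -0.084  0.018]
scene dumpling0_mid 0.54 in scoop [ 0.107 -0.043  0.018]
scene dumpling1_mid 0.72 in scoop [0.468 0.31  0.018]
scene dumpling1_mid 0.43 in scoop [0.098 0.044 0.018]
scene dumpling1_mid 0.16 in scoop [0.022 0.206 0.018]
side dumpling0_mid 0.91 in scoop [0.536 0.078 0.018]
side dumpling0_mid 0.58 in scoop [ 0.453 -0.194  0.018]
side dumpling0_mid 0.48 in scoop [ 0.102 -0.036  0.018]
side dumpling1_mid 0.8 in scoop [0.471 0.176 0.018]
side dumpling1_mid 0.43 in scoop [0.056 0.03  0.018]
```

```bash
python3 - <<'E'
from go import *
o,R=scoop_now()
a=rel(*tcp(o+[0,0.03,.12],7.2,16)); print(a[0])
b=rel(*tcp((.5555,.2968,.165),-7,12,ref=.14),*a); print(b[0])
print(env.get_state()["qpos"])
E
```

```text
row [-6.81, -0.38, -10.45, -0.04, 2.05, -0.1]
[0.51852382 0.07757129 0.18628471]
row [28.05, -3.4, -27.52, -9.5, 3.98, -10.55]
[0.53403356 0.47163011 0.18939988]
[-0.01996189  0.66007937 -0.69463675  1.70658258  0.88031067  1.67900345
 -1.13549331]
```

servo_tool([
  [-0.5, 0, -0.8, 0, 0.2, 0],
  [-1.8, -0.1, -2.8, 0, 0.5, 0],
  [-3.7, -0.2, -5.6, 0, 1, 0],
  [-5.6, -0.3, -8.6, 0, 1.7, 0],
  [-6.8, -0.4, -10.4, 0, 2, 0],
])

```text
time: 16.6
tcp_pos: [0.5189, 0.0795, 0.1903]
orientation: [[0.094, 0.992, -0.083], [0.715, -0.125, -0.688], [-0.693, 0.005, -0.721]]
wrist_force: [0.6, -0.4, -3.3]
grip_width: 0.273
finger_force: 30.0
```

```bash
python3 - <<'E'
from go import *
st=env.get_state(); print(st["time"],st["tcp_pos"],st["wrist_force"])
a=rel(*tcp((.55,.145,.175),0,14,ref=.14)); 
b=rel(*tcp((.5555,.2968,.165),-7,12,ref=.14),*a)
E
```

```text
16.6 [0.51887372 0.07949511 0.19032248] [ 0.62714313 -0.40567281 -3.28309402]
row [17.41, 0.05, -17.15, -4.71, 1.9, -5.46]
row [11.38, -1.6, -9.73, -4.59, 2.0, -5.28]
```

servo_tool([
  [0.7, 0, -0.7, -0.2, 0, -0.2],
  [2.1, 0, -2.1, -0.6, 0.2, -0.6],
  [3.8, 0, -3.8, -1, 0.4, -1.2],
  [5.7, 0, -5.7, -1.5, 0.6, -1.8],
  [7.7, 0, -7.5, -2, 0.8, -2.4],
])

```text
time: 17.1
tcp_pos: [0.5315, 0.1854, 0.1846]
orientation: [[0.049, 0.997, -0.053], [0.726, -0.071, -0.684], [-0.686, -0.005, -0.728]]
wrist_force: [-0.4, -0.3, -4.4]
grip_width: 0.274
finger_force: 30.0
```

servo_tool([
  [1.9, 0, -1.9, -0.5, 0.2, -0.6],
  [3.8, 0, -3.8, -1, 0.4, -1.2],
  [5.7, 0, -5.7, -1.5, 0.6, -1.8],
  [7.7, 0, -7.5, -2, 0.8, -2.4],
  [9.4, 0, -9.3, -2.5, 1, -3],
])

```text
time: 17.6
tcp_pos: [0.5407, 0.3177, 0.1869]
orientation: [[-0.005, 1.0, -0.009], [0.74, -0.002, -0.673], [-0.673, -0.01, -0.74]]
wrist_force: [0.2, 0.5, -3.9]
grip_width: 0.274
finger_force: 30.0
```

```bash
python3 - <<'E'
from go import *
st=env.get_state(); print(st["time"],st["tcp_pos"],st["wrist_force"],np.round(st["qpos"],2))
b=rel(*tcp((.5555,.2968,.165),-7,12,ref=.14)); print(b[0])
c=rel(*tcp((.5555,.2968,.05),-7,-5,ref=.14),*b)
d=rel(*tcp((.5555,.2968,.018),-7,-26,ref=.14),*c)
E
```

```text
17.6 [0.54067666 0.31765474 0.18689569] [ 0.23358835  0.50142002 -3.86390219] [-0.43  0.8  -0.73  1.17  0.84  2.01 -1.06]
row [11.22, -0.7, -10.54, -5.11, 2.26, -5.01]
[0.53403356 0.47163011 0.18939988]
row [3.01, -0.0, 5.9, 0.0, 17.0, 0.0]
row [-4.27, 0.0, -0.45, -0.0, 21.0, -0.0]
```

```bash
python3 - <<'E'
from go import *
a=rel(*tcp((.55,.205,.16),-3.5,4,ref=.14)); print(a[0])
b=rel(*tcp((.5555,.2968,.14),-7,1,ref=.14),*a); print(b[0])
E
```

```text
row [2.83, -0.15, -5.52, -2.63, 10.27, -2.57]
[0.53955868 0.37571402 0.20867679]
row [8.07, 0.08, -3.73, -1.78, 3.0, -3.02]
[0.53499535 0.46379697 0.19756126]
```

servo_tool([
  [0.2, 0, -0.5, -0.2, 1, -0.2],
  [0.8, 0, -1.6, -0.8, 3, -0.8],
  [1.5, 0, -2.9, -1.4, 5.5, -1.4],
  [2.2, -0.1, -4.3, -2, 8, -2],
  [2.8, -0.1, -5.5, -2.6, 10.3, -2.6],
])

```text
time: 18.1
tcp_pos: [0.5409, 0.3747, 0.2128]
orientation: [[-0.049, 0.998, 0.034], [0.85, 0.06, -0.524], [-0.525, 0.003, -0.851]]
wrist_force: [0.8, -0.6, -3.4]
grip_width: 0.27
finger_force: 30.0
```

servo_tool([
  [1.2, 0, -0.5, -0.3, 0.4, -0.5],
  [3, 0, -1.4, -0.7, 1.1, -1.1],
  [5, 0, -2.3, -1.1, 1.9, -1.9],
  [7, 0.1, -3.2, -1.6, 2.6, -2.6],
  [8.1, 0.1, -3.7, -1.8, 3, -3],
])

```text
time: 18.6
tcp_pos: [0.5354, 0.4641, 0.1989]
orientation: [[-0.107, 0.992, 0.06], [0.869, 0.123, -0.479], [-0.483, 0.001, -0.876]]
wrist_force: [-0.6, -0.4, -4.0]
grip_width: 0.272
finger_force: 30.0
```

```bash
cat > v.py <<'E'
from go import *
import sys
st=env.get_state(); print(st["time"],st["tcp_pos"],st["wrist_force"],np.round(st["qpos"],2))
o,R=scoop_now(); print("o",o,"lip",o+R[:,0]*.14,"pitch",np.degrees(R[2,0]))
ims=[]
for c,(x0,y0) in [("scene",(250,50)),("side",(210,40))]:
    im=env.capture(c)[...,::-1]; ims.append(cv2.resize(im[y0:y0+180,x0:x0+150],None,fx=2.6,fy=2.6,interpolation=cv2.INTER_CUBIC))
    for n in ["dumpling0_mid","dumpling1_mid"]:
        for d in env.spot_point(n,c)[:5]:
            if d["xy"][1]>222 : continue
            p0,v=ray(c,d["xy"]); q,w=R.T@(p0-o),R.T@v; r=q+w*(.018-q[2])/w[2]
            print(c,n,round(d["confidence"],2),np.round(d["xy"]),"in scoop",np.round(r,3))
    for n in ["crate"]:
        for d in env.spot_point(n,c)[:1]: print(c,n,np.round(at(c,d["xy"],0),3))
cv2.imwrite(sys.argv[1],np.hstack(ims))
E
python3 v.py pics/q1.png
```

```text
18.6 [0.535442   0.46409455 0.1989161 ] [-0.61817938 -0.39509463 -4.04477199] [-0.55  0.85 -0.79  0.96  0.83  1.95 -1.01]
o [0.53895927 0.43619277 0.13884114] lip [0.55611039 0.2972631  0.14093497] pitch 0.8569096643813285
scene dumpling0_mid 0.65 [336. 115.] in scoop [ 0.026 -0.045  0.018]
scene dumpling1_mid 0.66 [360. 120.] in scoop [0.035 0.032 0.018]
scene crate [0.551 0.347 0.   ]
side dumpling0_mid 0.68 [257.  88.] in scoop [ 0.038 -0.045  0.018]
side dumpling0_mid 0.49 [280. 108.] in scoop [ 0.179 -0.014  0.018]
side dumpling1_mid 0.48 [281.  82.] in scoop [0.025 0.034 0.018]
side crate [0.54  0.334 0.   ]
```

View pics/q1.png

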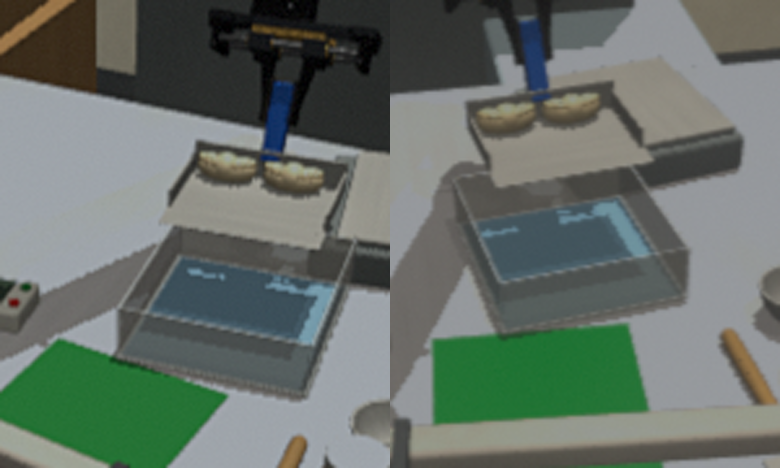

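Both dumplings sit against the scoop's back wall, at crop (226,163)/(293,176) and (506,117)/(571,107). The scoop is above the crate and the crate looks undisturbed.

```bash
python3 - <<'E'
from go import *
S=[at("scene",(x/2.6+250,y/2.6+50),.07)[:2] for x,y in [(118,310),(308,343)]]
D=[at("side",((x-390)/2.6+210,y/2.6+40),.07)[:2] for x,y in [(500,281),(688,252),(632,165),(456,178)]]
print(np.round(S,4)); print(np.round(D,4),np.mean(D,0))
b=rel(*tcp((.5555,.2968,.06),-7,-5,ref=.14))
c=rel(*tcp((.5555,.2968,.022),-7,-12,ref=.14),*b)
d=rel(*tcp((.5555,.2968,.018),-7,-26,ref=.14),*c)
E
```

```text
[[0.4624 0.2036]
 [0.6695 0.2363]]
[[0.4572 0.2141]
 [0.6685 0.228 ]
 [0.6496 0.4318]
 [0.4321 0.444 ]] [0.55184557 0.32948138]
row [2.83, -0.22, 5.93, 0.09, 5.95, -0.27]
row [-0.21, -0.0, 2.14, -0.0, 7.0, -0.0]
row [-3.44, 0.0, -2.11, 0.0, 14.0, 0.0]
```

servo_tool([
  [0.3, 0, 0.6, 0, 0.6, 0],
  [1, -0.1, 2, 0, 2, 0],
  [1.8, -0.2, 3.8, 0, 3.8, 0],
  [2.5, -0.2, 5.3, 0, 5.3, 0],
  [2.8, -0.2, 5.9, 0.1, 5.9, -0.2],
])

```text
time: 19.5
tcp_pos: [0.5357, 0.4558, 0.1331]
orientation: [[-0.112, 0.993, 0.046], [0.913, 0.121, -0.39], [-0.392, -0.001, -0.92]]
wrist_force: [0.0, -0.2, -3.8]
grip_width: 0.274
finger_force: 30.0
```

servo_tool([
  [0, 0, 0.4, 0, 1.2, 0],
  [-0.1, 0, 0.9, 0, 2.8, 0],
  [-0.1, 0, 1.4, 0, 4.4, 0],
  [-0.2, 0, 1.8, 0, 5.8, 0],
  [-0.2, 0, 2.1, 0, 7, 0],
])

```text
time: 20.0
tcp_pos: [0.5369, 0.4475, 0.1167]
orientation: [[-0.117, 0.993, 0.034], [0.954, 0.122, -0.273], [-0.275, 0.001, -0.962]]
wrist_force: [0.1, -0.2, -4.5]
grip_width: 0.274
finger_force: 30.0
```

```bash
python3 v.py pics/q2.png; python3 - <<'E'
from go import *
c=rel(*tcp((.5555,.2968,.017),-7,-19,ref=.14))
d=rel(*tcp((.5555,.2968,.017),-7,-27,ref=.14),*c)
E
```

```text
20.0 [0.53686    0.44750709 0.11672079] [ 0.08301499 -0.17393218 -4.46879756] [-0.32  0.79 -0.89  1.25  0.73  1.61 -1.06]
o [0.538598   0.43363368 0.05187954] lip [0.5552949  0.29774552 0.02262854] pitch -11.971134241249697
scene dumpling0_mid 0.72 [343. 162.] in scoop [0.1   0.007 0.018]
scene dumpling0_mid 0.63 [334. 143.] in scoop [ 0.026 -0.04   0.018]
scene dumpling1_mid 0.71 [357. 147.] in scoop [0.027 0.031 0.018]
scene crate [0.553 0.34  0.   ]
side dumpling0_mid 0.66 [260. 117.] in scoop [ 0.037 -0.042  0.018]
side dumpling0_mid 0.45 [366. 162.] in scoop [0.297 0.209 0.018]
side crate [0.543 0.329 0.   ]
row [-1.75, 0.08, -0.79, -0.01, 6.99, 0.08]
row [-1.95, 0.0, -1.53, 0.0, 8.0, 0.0]
```

servo_tool([
  [-0.2, 0, -0.1, 0, 1, 0],
  [-0.5, 0, -0.2, 0, 2, 0],
  [-0.75, 0, -0.3, 0, 3, 0],
  [-1, 0, -0.4, 0, 4, 0],
  [-1.2, 0, -0.5, 0, 5, 0],
])

```text
time: 20.9
tcp_pos: [0.5382, 0.4372, 0.1249]
orientation: [[-0.119, 0.993, 0.023], [0.975, 0.122, -0.188], [-0.19, 0.0, -0.982]]
wrist_force: [0.0, -0.0, -3.7]
grip_width: 0.274
finger_force: 30.0
```

servo_tool([
  [-0.2, 0, -0.1, 0, 0.8, 0],
  [-0.4, 0, -0.25, 0, 1.6, 0],
  [-0.5, 0, -0.35, 0, 2, 0],
  [-0.5, 0, -0.35, 0, 2, 0],
  [-0.5, 0, -0.35, 0, 2, 0],
])

```text
time: 21.4
tcp_pos: [0.5381, 0.4337, 0.1287]
orientation: [[-0.121, 0.992, 0.019], [0.98, 0.122, -0.155], [-0.157, -0.0, -0.988]]
wrist_force: [0.1, 0.0, -3.9]
grip_width: 0.273
finger_force: 30.0
```

```bash
python3 v.py pics/q3.png; python3 - <<'E'
from go import *
c=rel(*tcp((.5555,.2968,.017),-7,-23,ref=.14))
d=rel(*tcp((.5555,.2968,.017),-7,-28,ref=.14),*c)
E
```

```text
21.4 [0.53812345 0.43372099 0.12869465] [ 0.09329402  0.03101585 -3.88408158] [-0.19  0.72 -0.95  1.33  0.66  1.5  -1.01]
o [0.53883622 0.42770981 0.06263984] lip [0.5550312  0.29632562 0.0170776 ] pitch -18.646599440455923
scene dumpling1_mid 0.71 [354. 118.] in scoop [-0.089 -0.008  0.018]
scene crate [0.557 0.33  0.   ]
side crate [0.548 0.333 0.   ]
row [-0.92, 0.06, -0.8, -0.02, 4.01, 0.05]
row [-1.2, -0.0, -0.99, -0.0, 5.0, -0.0]
```

servo_tool([
  [-0.2, 0, -0.15, 0, 0.8, 0],
  [-0.4, 0, -0.3, 0, 1.6, 0],
  [-0.55, 0, -0.5, 0, 2.4, 0],
  [-0.75, 0, -0.65, 0, 3.2, 0],
  [-0.9, 0, -0.8, 0, 4, 0],
])

```text
time: 22.3
tcp_pos: [0.5394, 0.4256, 0.1384]
orientation: [[-0.121, 0.993, 0.011], [0.989, 0.122, -0.086], [-0.086, 0.0, -0.996]]
wrist_force: [-0.3, 0.0, -2.5]
grip_width: 0.272
finger_force: 30.0
```

```bash
cat >> v.py <<'E'
for c in ["scene","side"]:
    for n in ["dumpling0_mid","dumpling1_mid"]:
        for d in env.spot_point(n,c):
            if d["xy"][1]<225: print("floor",c,n,round(d["confidence"],2),np.round(d["xy"]),np.round(at(c,d["xy"],.018),3))
E
python3 v.py pics/q4.png
```

```text
22.3 [0.53944577 0.42558854 0.13840246] [-0.27677325  0.01479406 -2.51735347] [-0.1   0.69 -0.99  1.38  0.62  1.45 -0.98]
o [0.53961611 0.42422729 0.07208504] lip [0.5553156  0.29635823 0.01728514] pitch -22.427167198579298
scene dumpling1_mid 0.62 [349. 142.] in scoop [0.019 0.005 0.018]
scene dumpling1_mid 0.5 [344. 161.] in scoop [0.092 0.01  0.018]
scene crate [0.549 0.354 0.   ]
side crate [0.552 0.348 0.   ]
floor scene dumpling1_mid 0.62 [349. 142.] [0.512 0.507 0.018]
floor scene dumpling1_mid 0.5 [344. 161.] [0.542 0.387 0.018]
```

servo_tool([
  [-0.25, 0, -0.2, 0, 1.2, 0],
  [-0.5, 0, -0.45, 0, 2.4, 0],
  [-0.75, 0, -0.65, 0, 3.6, 0],
  [-1, 0, -0.9, 0, 4.8, 0],
  [-1.3, 0, -1.1, 0, 6, 0],
])

```text
time: 23.4
tcp_pos: [0.541, 0.4135, 0.1506]
orientation: [[-0.122, 0.993, -0.002], [0.992, 0.122, 0.019], [0.019, 0.0, -1.0]]
wrist_force: [0.3, -0.7, -3.4]
grip_width: 0.271
finger_force: 30.0
```

servo_tool([
  [0, 0, 0, 0, 0, 0],
  [0, 0, 0, 0, 0, 0],
  [0, 0, 0, 0, 0, 0],
  [0, 0, 0, 0, 0, 0],
  [0, 0, 0, 0, 0, 0],
])

```text
time: 23.9
tcp_pos: [0.5402, 0.4147, 0.15]
orientation: [[-0.123, 0.992, -0.003], [0.992, 0.123, 0.017], [0.017, -0.001, -1.0]]
wrist_force: [0.8, -0.6, -4.4]
grip_width: 0.274
finger_force: 30.0
```

```bash
python3 v.py pics/q5.png; python3 - <<'E'
from go import *
o,R=scoop_now(); p=-28.5
a=rel(*tcp(o-R[:,0]*.05,-7,p))
b=rel(*tcp(o-R[:,0]*.05+[0,0,.10],-7,p),*a)
import cv2
# difference-based: bright cream pixels on blue floor
im=cv2.imread("pics/q5.png"); hsv=cv2.cvtColor(im,cv2.COLOR_BGR2HSV)
m=cv2.inRange(hsv,(15,45,120),(32,255,255)); n,_,s,c=cv2.connectedComponentsWithStats(m)
print([(np.round(c[i]).tolist(),int(s[i,4])) for i in range(1,n) if s[i,4]>60])
E
```

```text
23.9 [0.54021004 0.41468223 0.14999401] [ 0.81620132 -0.61936711 -4.4128963 ] [ 0.02  0.65 -1.05  1.44  0.55  1.36 -0.92]
o [0.53948776 0.42014549 0.08389172] lip [0.55454081 0.29862024 0.01603144] pitch -27.772200242978126
scene crate [0.556 0.33  0.   ]
side crate [0.538 0.327 0.   ]
row [4.47, -0.0, -2.35, -0.02, -0.49, 0.03]
row [0.09, -0.0, -10.0, 0.0, 0.0, 0.0]
[([32.0, 23.0], 1021), ([750.0, 368.0], 1074), ([292.0, 452.0], 482)]
```

```bash
python3 - <<'E'
import cv2,numpy as np
a=cv2.cvtColor(cv2.imread("pics/q1.png"),cv2.COLOR_BGR2HSV)
for x,y in [(226,163),(293,176),(506,117),(571,107)]: print(a[y-4:y+5,x-8:x+9].reshape(-1,3).mean(0).round())
print("blade",a[200:206,240:260].reshape(-1,3).mean(0).round())
for f in ["q2","q3","q4","q5"]:
    h=cv2.cvtColor(cv2.imread(f"pics/{f}.png"),cv2.COLOR_BGR2HSV)
    m=cv2.inRange(h,(14,40,90),(32,120,255)); m=cv2.morphologyEx(m,cv2.MORPH_OPEN,np.ones((3,3)))
    n,_,s,c=cv2.connectedComponentsWithStats(m); print(f,[(np.round(c[i]).tolist(),s[i].tolist()) for i in range(1,n) if s[i,4]>80])
E
```

```text
[ 28.  58. 152.]
[ 23.  66. 139.]
[ 22.  76. 131.]
[ 22.  75. 131.]
blade [ 27.  17. 151.]
q2 [([738.0, 23.0], [683, 0, 97, 52, 4065]), ([576.0, 182.0], [547, 169, 58, 24, 756]), ([512.0, 191.0], [485, 179, 58, 24, 879]), ([217.0, 235.0], [193, 223, 56, 23, 641]), ([284.0, 249.0], [257, 236, 56, 22, 540]), ([727.0, 336.0], [721, 328, 17, 19, 118]), ([769.0, 403.0], [760, 399, 18, 7, 82])]
q3 [([738.0, 23.0], [684, 0, 96, 53, 4062]), ([126.0, 34.0], [119, 26, 16, 19, 114]), ([126.0, 65.0], [115, 58, 19, 15, 118]), ([626.0, 277.0], [616, 273, 22, 10, 111]), ([559.0, 289.0], [549, 282, 21, 13, 109]), ([726.0, 334.0], [721, 328, 14, 15, 89]), ([769.0, 403.0], [760, 399, 18, 7, 82])]
q4 [([738.0, 23.0], [683, 0, 97, 53, 4063]), ([627.0, 277.0], [617, 272, 20, 11, 114]), ([561.0, 290.0], [551, 284, 21, 11, 108]), ([727.0, 335.0], [721, 328, 17, 17, 109])]
q5 [([738.0, 23.0], [683, 0, 97, 52, 4068]), ([114.0, 46.0], [107, 40, 13, 15, 81]), ([626.0, 277.0], [616, 272, 22, 10, 110]), ([559.0, 289.0], [549, 282, 22, 12, 110]), ([726.0, 334.0], [721, 328, 14, 15, 88]), ([769.0, 403.0], [759, 399, 19, 7, 85])]
```

The dumplings slid off at about -18° pitch and have lain still near the crate's front wall since then. I'll withdraw the scoop along its own slope, then up.

servo_tool([
  [0.5, 0, -0.25, 0, 0, 0],
  [1.4, 0, -0.75, 0, 0, 0],
  [2.4, 0, -1.25, 0, 0, 0],
  [3.5, 0, -1.85, 0, 0, 0],
  [4.5, 0, -2.4, 0, 0, 0],
])

```text
time: 25.0
tcp_pos: [0.5346, 0.4603, 0.1758]
orientation: [[-0.123, 0.992, -0.002], [0.992, 0.123, 0.018], [0.018, -0.0, -1.0]]
wrist_force: [0.3, -0.2, -3.0]
grip_width: 0.274
finger_force: 30.0
```

servo_tool([
  [0, 0, -2, 0, 0, 0],
  [0, 0, -5, 0, -2, 0],
  [0, 0, -8, 0, -4, 0],
  [0, 0, -10.5, 0, -6, 0],
  [0, 0, -12, 0, -8, 0],
])

```text
time: 25.5
tcp_pos: [0.5351, 0.4582, 0.2982]
orientation: [[-0.122, 0.992, 0.017], [0.985, 0.123, -0.119], [-0.12, 0.002, -0.993]]
wrist_force: [0.0, -0.1, -4.3]
grip_width: 0.275
finger_force: 30.0
```

```bash
python3 v.py pics/q6.png; python3 - <<'E'
from go import *
for uv in [(300.8,146.5),(275,151)]: print(np.round(at("side",uv,.02),3))
im=cv2.imread("pics/q6.png"); h=cv2.cvtColor(im,cv2.COLOR_BGR2HSV)
m=cv2.inRange(h,(14,40,90),(32,120,255)); m=cv2.morphologyEx(m,cv2.MORPH_OPEN,np.ones((3,3)))
n,_,s,c=cv2.connectedComponentsWithStats(m); print([(np.round(c[i]).tolist(),s[i].tolist()) for i in range(1,n) if s[i,4]>80])
E
```

```text
25.5 [0.53505917 0.45817758 0.29819191] [ 0.02728477 -0.06790615 -4.31338933] [-0.25  0.66 -1.    1.06  0.61  1.76 -0.95]
o [0.53562898 0.45461014 0.23195876] lip [0.55178192 0.32500661 0.18154041] pitch -20.633988427336757
scene dumpling1_mid 0.57 [336. 174.] in scoop [0.33  0.032 0.018]
scene crate [0.547 0.352 0.   ]
side crate [0.542 0.331 0.   ]
floor scene dumpling1_mid 0.57 [336. 174.] [0.547 0.307 0.018]
[0.607 0.266 0.02 ]
[0.527 0.258 0.02 ]
[([126.0, 9.0], [121, 0, 13, 19, 117]), ([738.0, 23.0], [684, 0, 96, 52, 4049]), ([121.0, 25.0], [111, 17, 20, 20, 165]), ([627.0, 277.0], [617, 272, 21, 10, 100]), ([727.0, 337.0], [721, 328, 17, 24, 132]), ([769.0, 403.0], [760, 399, 18, 7, 82])]
```

View pics/q6.png

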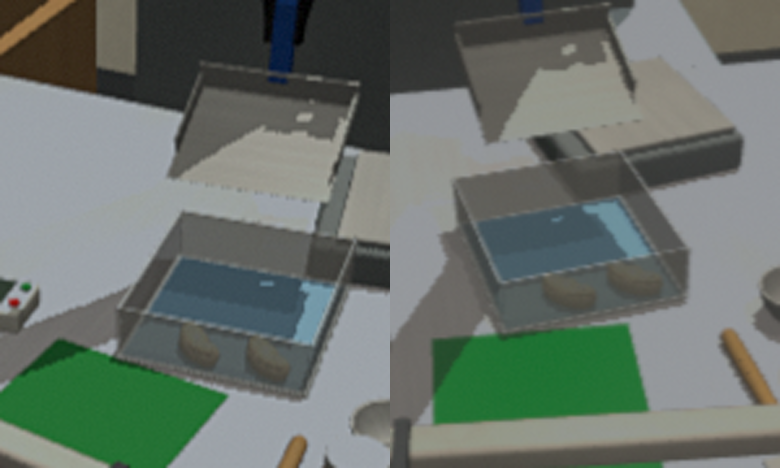

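The picture shows both dumplings in the crate, at (198,345)/(267,360) and (570,293)/(635,280), the scoop empty above it and the crate in place. Now I return the scoop to the mat.

```bash
python3 - <<'E'
from go import *
a=rel(*tcp((.51,.30,.18),-2,-6)); b=rel(*tcp((.485,.153,.10),4.1,0),*a); rel(*tcp((.485,.153,.0),4.1,0),*b)
E
```

```text
row [-12.36, -4.26, 6.71, 1.21, -14.96, 4.86]
row [-9.86, -2.72, 12.88, 2.58, -5.99, 5.53]
row [4.69, 0.0, 8.83, 0.0, 0.0, 0.0]
```

servo_tool([
  [-1.5, -0.5, 0.8, 0.1, -1.8, 0.6],
  [-4, -1.4, 2.1, 0.4, -4.8, 1.6],
  [-7, -2.4, 3.8, 0.7, -8.5, 2.8],
  [-10, -3.5, 5.4, 1, -12, 3.9],
  [-12.4, -4.3, 6.7, 1.2, -15, 4.9],
])

```text
time: 26.6
tcp_pos: [0.5085, 0.3192, 0.243]
orientation: [[-0.031, 0.999, 0.013], [0.926, 0.034, -0.377], [-0.377, 0.001, -0.926]]
wrist_force: [1.3, 0.7, -3.8]
grip_width: 0.274
finger_force: 30.0
```

servo_tool([
  [-2, -0.5, 2.6, 0.5, -1.2, 1.1],
  [-4.3, -1.2, 5.6, 1.1, -2.6, 2.4],
  [-6.6, -1.8, 8.6, 1.7, -4, 3.7],
  [-8.7, -2.4, 11.4, 2.3, -5.3, 4.9],
  [-9.9, -2.7, 12.9, 2.6, -6, 5.5],
])

```text
time: 27.1
tcp_pos: [0.4862, 0.1768, 0.1595]
orientation: [[0.065, 0.997, -0.036], [0.879, -0.074, -0.471], [-0.472, -0.001, -0.882]]
wrist_force: [0.2, 0.1, -3.4]
grip_width: 0.273
finger_force: 30.0
```

```bash
python3 - <<'E'
from go import *
st=env.get_state(); print(st["time"],st["wrist_force"]); print(scoop_now()[0])
a=rel(*tcp((.485,.153,.02),4.1,0)); rel(*tcp((.485,.153,-.0003),4.1,0),*a)
env.capture("wrist"); o,R=scoop_now()
for n in ["scoop_lip","scoop_mid","scoop"]:
    for d in env.spot_point(n,"wrist")[:1]:
        p0,v=ray("wrist",d["xy"]); q,w=R.T@(p0-o),R.T@v; print(n,np.round(q+w*(-q[2])/w[2],3))
env.capture("side")
for d in env.outline_of("mat","side")[:1]:
    k=max(cv2.findContours(d["mask"].astype(np.uint8),0,2)[0],key=cv2.contourArea); print(d["bbox"],cv2.approxPolyDP(k,3,True)[:,0].tolist())
E
```

```text
27.1 [ 0.16276565  0.14960606 -3.35770996]
[0.48411002 0.14952601 0.09909802]
row [4.03, 0.06, 6.81, -0.12, 0.16, -0.11]
row [0.95, 0.0, 1.79, 0.0, 0.0, 0.0]
scoop_mid [-0.007 -0.003  0.   ]
scoop [-0.009 -0.001  0.   ]
[227.4, 170.8, 314.2, 231.5] [[226, 171], [228, 202], [308, 196], [305, 180], [236, 186]]
```

servo_tool([
  [0.8, 0, 1.3, 0, 0, 0],
  [2, 0, 3.4, 0, 0, 0],
  [3.2, 0, 5.4, 0, 0, 0],
  [3.8, 0, 6.4, 0, 0, 0],
  [4, 0, 6.8, -0.1, 0.2, -0.1],
])

```text
time: 27.9
tcp_pos: [0.4863, 0.1836, 0.0805]
orientation: [[0.059, 0.998, -0.033], [0.882, -0.067, -0.466], [-0.467, -0.001, -0.884]]
wrist_force: [-0.4, -0.6, -3.7]
grip_width: 0.271
finger_force: 30.0
```

servo_tool([
  [0.25, 0, 0.5, 0, 0, 0],
  [0.5, 0, 1, 0, 0, 0],
  [0.75, 0, 1.4, 0, 0, 0],
  [0.9, 0, 1.7, 0, 0, 0],
  [0.93, 0, 1.75, 0, 0, 0],
])

```text
time: 28.4
tcp_pos: [0.4871, 0.1832, 0.0625]
orientation: [[0.061, 0.998, -0.031], [0.882, -0.069, -0.466], [-0.467, 0.001, -0.884]]
wrist_force: [0.5, -0.6, -2.5]
grip_width: 0.273
finger_force: 30.0
```

```bash
python3 - <<'E'
from go import *
st=env.get_state(); print(st["time"],st["wrist_force"],st["ft_torque"]); o,R=scoop_now(); print(o,R[2],o+.07*R[:,0])
E
```

```text
28.4 [ 0.46735287 -0.62020444 -2.47027695] [ 0.83437031 -0.08523804 -0.03271534]
[0.48534363 0.15618272 0.00189158] [-0.00278475  0.00107853  0.99999554] [0.48053034 0.08634867 0.00169665]
```

servo_tool([
  [0.04, 0, 0.07, 0, 0, 0],
  [0.08, 0, 0.14, 0, 0, 0],
  [0.1, 0, 0.19, 0, 0, 0],
  [0.1, 0, 0.19, 0, 0, 0],
  [0.1, 0, 0.19, 0, 0, 0],
])

```text
time: 28.9
tcp_pos: [0.4873, 0.1839, 0.0608]
orientation: [[0.061, 0.998, -0.03], [0.883, -0.068, -0.465], [-0.466, 0.002, -0.885]]
wrist_force: [-0.2, 3.4, 3.5]
grip_width: 0.273
finger_force: 30.0
```

```bash
python3 - <<'E'
from go import *
st=env.get_state(); print(st["time"],st["wrist_force"],st["ft_torque"]); o,R=scoop_now(); print(o,R[2],o+.07*R[:,0])
E
```

```text
28.9 [-0.17182802  3.3626166   3.49746306] [ 0.34788406  0.24314342 -0.17901853]
[4.85513063e-01 1.56994096e-01 2.10922927e-04] [-0.00390979  0.00172523  0.99999087] [ 4.80726890e-01  8.71584484e-02 -6.27624633e-05]
```

Seated. I release and back out along the handle.

servo_tool([
  [0, 0, 0, 0, 0, 0],
  [0, 0, 0, 0, 0, 0],
  [0, 0, 0, 0, 0, 0],
  [0, 0, 0, 0, 0, 0],
  [0, 0, 0, 0, 0, 0],
], claw=0.6)

```text
time: 29.4
tcp_pos: [0.4871, 0.183, 0.0602]
orientation: [[0.061, 0.998, -0.031], [0.882, -0.069, -0.466], [-0.467, 0.001, -0.884]]
wrist_force: [-0.6, -0.1, -0.8]
grip_width: 0.577
finger_force: 0.0
```

servo_tool([
  [0, 0, 0, 0, 0, 0],
  [0, 0, 0, 0, 0, 0],
  [0, 0, 0, 0, 0, 0],
  [0, 0, 0, 0, 0, 0],
  [0, 0, 0, 0, 0, 0],
])

```text
time: 29.9
tcp_pos: [0.4871, 0.1833, 0.0603]
orientation: [[0.061, 0.998, -0.031], [0.882, -0.069, -0.466], [-0.467, 0.001, -0.884]]
wrist_force: [-0.5, 0.3, -0.3]
grip_width: 0.6
finger_force: 0.0
```

servo_tool([
  [0, 0, -0.5, 0, 0, 0],
  [0, 0, -2, 0, 0, 0],
  [0, 0, -4.5, 0, 0, 0],
  [0, 0, -7.5, 0, 0, 0],
  [0, 0, -10, 0, 0, 0],
])

```text
time: 30.4
tcp_pos: [0.4903, 0.2316, 0.1512]
orientation: [[0.061, 0.998, -0.03], [0.883, -0.068, -0.464], [-0.465, 0.002, -0.885]]
wrist_force: [1.0, 0.1, 0.5]
grip_width: 0.602
finger_force: 0.0
```

servo_tool([
  [-1, 0, -2, 0, 0, 0],
  [-2.5, 0, -4.5, 0, 0, 0],
  [-4, 0, -7, 0, 0, 0],
  [-5, 0, -9, 0, 0, 0],
  [-5, 0, -9, 0, 0, 0],
])

```text
time: 30.9
tcp_pos: [0.4906, 0.2297, 0.2559]
orientation: [[0.063, 0.998, -0.026], [0.884, -0.068, -0.462], [-0.463, 0.006, -0.886]]
wrist_force: [0.1, 0.8, 1.0]
grip_width: 0.603
finger_force: 0.0
```

```bash
python3 - <<'E'
from go import *
st=env.get_state(); print(st["time"],st["tcp_pos"],st["wrist_force"],st["grip_width"])
for c in ["wrist","side","scene"]:
    im=env.capture(c); cv2.imwrite(f"pics/{c}_end.png",im[...,::-1])
    for n,z in dict(scoop=0,scoop_mid=0,scoop_lip=0,scoop_grip=.077,mat=0,crate=0,dumpling0_mid=.018,dumpling1_mid=.018).items():
        for d in env.spot_point(n,c)[:3]:
            p=at(c,d["xy"],z)
            if n[0]!='d' or p[1]>.1: print(c,n,round(d["confidence"],2),np.round(d["xy"]),np.round(p[:2],3))
    if c=="side":
        h=cv2.cvtColor(im,cv2.COLOR_RGB2HSV); m=cv2.inRange(h,(45,120,40),(75,255,255)); k=max(cv2.findContours(m,0,2)[0],key=cv2.contourArea)
        q=np.int32(cv2.minAreaRect(k)[0]); print("mat hull",cv2.approxPolyDP(cv2.convexHull(k),4,True)[:,0].tolist())
E
```

```text
30.9 [0.49060708 0.22967751 0.25592533] [0.07132175 0.83436389 0.99888524] 0.6029835548980845
wrist scoop 0.91 [278. 134.] [0.481 0.16 ]
wrist scoop 0.68 [281. 211.] [0.475 0.025]
wrist scoop_mid 0.78 [279. 179.] [0.475 0.088]
wrist mat 0.71 [322.  69.] [0.536 0.245]
wrist dumpling0_mid 0.97 [319.  71.] [0.531 0.249]
wrist dumpling0_mid 0.65 [490. 122.] [0.762 0.187]
wrist dumpling1_mid 0.93 [391.  63.] [0.611 0.258]
side scoop 0.76 [266. 177.] [0.485 0.165]
side scoop_mid 0.83 [272. 194.] [0.49  0.092]
side scoop_lip 0.75 [272. 212.] [0.479 0.022]
side scoop_grip 0.67 [264. 147.] [0.488 0.204]
side mat 0.16 [200. 169.] [0.303 0.243]
side crate 0.68 [278. 140.] [0.549 0.343]
side crate 0.45 [399. 231.] [ 0.773 -0.108]
mat hull [[437, 67], [464, 64], [557, 141], [559, 156], [445, 87]]
scene scoop 0.84 [294. 200.] [0.482 0.154]
scene scoop_mid 0.96 [280. 214.] [0.476 0.081]
scene scoop_lip 0.85 [270. 227.] [0.478 0.017]
scene scoop_grip 0.74 [302. 172.] [0.491 0.188]
scene crate 0.72 [340. 174.] [0.548 0.34 ]
```

```bash
python3 -c "
from bench import env
print(env.close_job())"
```

```text
the job is handed in; nothing more can be done
None
```

Job handed in at about 31 s: both dumplings are in the crate, which has not shifted, and the scoop lies flat and released with its blade centred on the mat to within about 1 cm by camera estimate; I saw no contact with anything else.

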